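# Strip a vegetable cutter for washing

## Robot

A 7-joint arm with a two-finger parallel gripper is mounted at the origin on the work surface. World frame = base frame: x ahead of the robot, y to its left, z up, the work surface at z = 0. Lengths are in m, angles in rad, forces in N, time in s.
With the tool pointing down it reaches from about 0.425 to 0.925 m from the base axis. Payload 6.8 kg.
Tool frame: the origin (TCP) lies between the finger pads; the fingertips stand finger_overhang ahead of it and the grasp point (between the pads) lies 6 mm ahead of it (finger_overhang is the distance from the TCP to the fingertips, in m); z points along the fingers, y is the line along which they close (so a half turn about z gives the same grasp; the last joint's range is limited). The gripper opens to 85 mm and grips with 20 to 120 N. Pads are 22 mm wide; open, the fingers measure 114 mm over their backs; the gripper's body (76 mm by 85 mm) begins 54 mm behind the grasp point. The pads swing forward as they close: fully open they stand 13 mm farther back than shut.
Start: joints at [-1.42, 0.477, 0.022, 1.555, -0.011, 1.109, -0.083], TCP at [0.173, 0.653, 0.231] pointing down, gripper open.
Joint ranges: [-2.96, 2.96], [-0.34, 2.1], [-1.41, 1.46], [0.24, 2.44], [-1.37, 4.51], [0.17, 1.92], [-2.96, 2.96]. Speed limits (rad/s): [2.39, 2.39, 3.14, 3.14, 3.14, 3.14, 3.14].

## Interface

Orientations are given as a unit quaternion [w, x, y, z].
In Python, from station import * gives the robot as it stands.
- The arm moves only by the tool drive_tool, never from a script. Its argument "increments" is a list of rows, each an object of numbers: "claw": the finger opening in m, from 0 to 0.0854; "dx", "dy", "dz": the shift along the tool's x, y, z in m; "wx", "wy", "wz": the turn, a rotation vector about the tool's x, y, z in degrees. A call has 1 to 20 rows; each row shifts and turns the commanded pose from where the row before left it, along the tool's axes as they then stand; what a row does not reach is not made up. A row lasts 1/8 s, in which the tool goes at most 62.5 mm and 10.7 degrees, less where a joint would pass 70% of its speed; a pose out of reach is approached as far as the arm can. A call with a gripper value outside its range is refused whole. The fingers move at their own pace and stop on an object; "newtons" is the grip in N (left out, the last holds). Time passes only in rows, so rows that do not move let the fingers close. It gives the time, the measured TCP pose, the force, the opening and the grip force at its end, in the units of the state.
- get_obs(): the state, without advancing time (a new reading comes with each control period).
- read_camera(name): name is "scene" or "top" or "wrist"; returns (picture, depth): 480x640x3 uint8, red, green, blue; 480x640 float32, m along the optical axis (not along the pixel's ray), 0 where there is no reading.
- calibration(name): a dict with "intrinsics" (3x3 intrinsics, pixels), "R" (3x3) and "t" (3): a world point X has camera coordinates R X + t; the wrist camera has in their place "mount" (4x4, takes a point from camera to tool coordinates, whose origin is the TCP and whose axes are the flange's). Camera axes: x right, y down, z forward; pixel columns grow to the right and rows downward; lengths in m; the calibration is good to about 2 mm. A picture is of the moment at which its call begins: read the wrist's pose just before it. calibration takes no time and is no camera call.
- hand_in(): hands the job in; it is judged then, once.
The state is a dict: "t": time; "q": joint angles; "joint_vel": joint speeds; "joint_torque": joint torques, N m; "eef_pos": TCP position; "tool_rot": TCP orientation; "contact_force": force on the tool from outside, world axes, zero at the start; "torque": the same for the moment, N m; "gripper_width": opening from 0.0 (shut) to 1.0 (fully open); "grasp_force": force on a finger pad.
Only numpy, scipy, OpenCV 4.12 (cv2) and the standard library are available. Lean on these libraries where they do the work, as an engineer would, in place of code of your own. Each camera call takes 0.05 s, during which the arm holds its last target. There are 200 camera calls.

## Task

Take the vegetable cutter apart for washing: turn the bar-handled lock nut on its shaft anticlockwise (seen from above) until it comes up against its stop and lift it off, then lift off the slicing disc, then the ejector plate under it. As each comes off, put it down gently, not dropped, in the open grey tray, the disc and the plate flat on the bottom with their hubs up and nothing lying on anything else. Leave the other things on the counter where they are.

Things in the scene. Friction and masses are not known exactly. Their poses are not given: they have to be found in the camera images.
- cutter: Vegetable cutter without its feed head, fixed, left or right of the tray: white motor housing 250 x 220 mm, on it a round open-topped metal chamber (200 mm inside, rim 200 mm above the counter), outlet chute on the -x side, two hinge lugs on the +x side (198 mm high). Origin on the counter, on the axis of the upright drive shaft. The shaft is 30 mm thick up to 216 mm above the counter, then a 12 mm neck up to 237 mm.
- pin (a point): Middle of the steel cross pin through the shaft's neck, 232 mm above the counter: 6 mm thick, 30 mm long, along this point's x axis (= the cutter's x); z up. It holds the lock nut down like a bayonet.
- nut: Black lock nut, standing on the slicing disc's hub (underside 220 mm above the counter): round base 66 mm across, 8 mm thick, over it a straight bar handle along the nut's x axis, 80 mm long, 14 mm thick (y), from 24 to 46 mm above the underside, on a post at either end (from 24 mm off the axis outwards). Origin at the centre of the underside, z up. 0.11 to 0.22 kg.
- bar (a point): Middle of the nut's bar, 35 mm above its underside, x along the bar. Locked, the bar stands 50 to 75 degrees clockwise (from above) of the pin. Turned anticlockwise it comes up against a stop a few degrees after it is in line with the pin (x along x); within 5 degrees of that line, or at the stop, the pin passes the slot under the bar and the nut lifts straight off (25 mm). It turns freely, on its own weight.
- slicer: Slicing disc: steel, 170 mm across, 4 mm thick, two low blades (2 mm), round hub in the middle 50 mm across, 32 mm high over all, with a through bore of 33 mm. Origin at the centre of the flat underside, z up through the hub. On the shaft its underside is 188 mm above the counter; straight up by 50 mm it clears the shaft. 0.3 to 0.6 kg.
- ejector: Ejector plate: white plastic, 164 mm across, 5 mm thick, four low ribs near the edge (60 to 80 mm off the axis, 19 mm high over all), hub 50 mm across, 32 mm high over all, bore 33 mm. Origin at the centre of the flat underside, z up through the hub. On the shaft it lies under the slicing disc, its underside 156 mm above the counter; straight up by 85 mm it clears the shaft. 0.15 to 0.31 kg.
- tray: Open grey plastic tray fixed to the counter, 325 mm (x) by 354 mm (y), 40 mm high, walls 4 mm (317 by 346 mm inside). Origin at the centre of its underside on the counter, z up; the inner bottom is 4 mm above it.
- feed_head: Bystander: the cutter's feed head, a 208 mm metal cover with two feed tubes, 150 mm high, standing on the counter. Origin at the centre of its underside.
- pusher: Bystander: grey plastic pusher standing on its 80 mm foot, 136 mm high. Origin at the centre of its underside.
- brush: Bystander: flat pastry brush with a pale handle, 240 mm long, lying on the counter. Origin at about its middle.
- bottle: Bystander: clear bottle, 72 mm in diameter, 210 mm high, standing on the counter. Origin at the centre of its underside.
There are look-alikes about, which are no part of the job. What is meant by the nut is not green, and is the smaller of those in its own colour.

How it is judged:
On the way, in this order (a step that is already met when the one before it is completed fails the run):
1. the lock nut is off the shaft and let go in the tray (x of nut in the frame of tray between -0.155 and 0.155 m and y of nut in the frame of tray between -0.17 and 0.17 m and z of nut in the frame of tray between 0 and 0.05 m and contact force between nut and the fingers below 0.1 N and linear speed of nut below 0.03 m/s), for 0.2 s.
2. the slicing disc lies flat in the tray, hub up, let go (x of slicer in the frame of tray between -0.09 and 0.09 m and y of slicer in the frame of tray between -0.105 and 0.105 m and z of slicer in the frame of tray between 0 and 0.01 m and angle between slicer's own z axis and vertical below 0.08 rad and contact force between slicer and the fingers below 0.1 N and linear speed of slicer below 0.03 m/s), for 0.2 s.
3. the ejector plate lies flat in the tray, hub up, let go (x of ejector in the frame of tray between -0.09 and 0.09 m and y of ejector in the frame of tray between -0.105 and 0.105 m and z of ejector in the frame of tray between 0 and 0.01 m and angle between ejector's own z axis and vertical below 0.08 rad and contact force between ejector and the fingers below 0.1 N and linear speed of ejector below 0.03 m/s), for 0.2 s.
At the end, for the whole second after the job is handed in: Lock nut, slicing disc and ejector plate are all in the tray, let go and at rest; the disc and the plate lie flat on its bottom with hubs up (within 0.08 rad, underside within 6 mm of the bottom), and none rests on another (contact force between them under 0.5 N) (all of step 1 and all of step 2 and all of step 3 and contact force between nut and slicer below 0.5 N and contact force between each of nut, slicer and ejector below 0.5 N); the robot touches nothing.
It fails at once if a part is dropped (moving faster than 0.7 m/s while no finger touches it, a fall of about 25 mm) ((linear speed of nut above 0.7 m/s and contact force between nut and the fingers below 0.1 N) or (linear speed of slicer above 0.7 m/s and contact force between slicer and the fingers below 0.1 N) or (linear speed of ejector above 0.7 m/s and contact force between ejector and the fingers below 0.1 N)).
It fails at once if another thing on the counter is moved by more than 30 mm (distance of any of feed_head, pusher, brush, bottle from where it was at the start of the episode above 0.03 m).
It also fails if it takes over 69 s, if anything falls off the work surface, if the arm or the gripper's body presses on something with over 40 N, if the wrist force passes 120 N, or if a joint passes its speed limit or range.

## Working session

There is one attempt and no reset: what is moved stays moved. The work goes in short steps, Python scripts to look and compute and a tool call to move; the robot and the scene stay as the last step left them, time stands still between calls to the robot, and variables do not carry over. Pictures are saved under pics/ and viewed, at most 11 in all, crops included, and the job is handed in when it is done.

Besides the shell and the picture viewer there is one more tool, called after ">>>" as a command line: name --argument value ..., lists and objects as JSON in quotes. drive_tool: Moves the arm, as the interface text tells. Its arguments: {"type":"object","properties":{"increments":{"type":"array","items":{"type":"object","properties":{"claw":{"type":"number"},"dx":{"type":"number"},"dy":{"type":"number"},"dz":{"type":"number"},"wx":{"type":"number"},"wy":{"type":"number"},"wz":{"type":"number"}}}},"newtons":{"type":"number"}},"required":["increments"]}

```bash
mkdir -p pics; ls
cat > h.py <<'E'
from station import *
import numpy as np, cv2
from scipy.spatial.transform import Rotation as Ro
def grab(n):
    o=get_obs(); im,d=read_camera(n); c=calibration(n); K=np.array(c["intrinsics"])
    if n=="wrist":
        M=np.array(c["mount"]); q=o["tool_rot"]; T=np.eye(4); T[:3,:3]=Ro.from_quat([q[1],q[2],q[3],q[0]]).as_matrix(); T[:3,3]=o["eef_pos"]
        W=T@M
    else:
        R=np.array(c["R"]); W=np.eye(4); W[:3,:3]=R.T; W[:3,3]=-R.T@np.array(c["t"])
    return im,d,K,W
def cloud(d,K,W):
    v,u=np.indices(d.shape); P=np.stack([(u-K[0,2])/K[0,0]*d,(v-K[1,2])/K[1,1]*d,d],-1)
    X=P@W[:3,:3].T+W[:3,3]; X[d<=0]=np.nan; return X
def ray(u,v,z,K,W):
    r=W[:3,:3]@np.array([(u-K[0,2])/K[0,0],(v-K[1,2])/K[1,1],1]); return W[:3,3]+r*(z-W[2,3])/r[2]
def save(n,im): cv2.imwrite(f"pics/{n}.png",cv2.cvtColor(im,cv2.COLOR_RGB2BGR))
E
python3 - <<'E'
from h import *
print(get_obs())
for n in("top","scene"):
    g=grab(n); save(n,g[0]); np.savez(n,*g); print(n,g[3].round(3).tolist(),g[2].tolist())
print(calibration("wrist"))
E
```

```text
pics
{'t': 0.0, 'q': array([-1.42008994,  0.47780866,  0.02232756,  1.55648067, -0.01151675,
        1.10934156, -0.08308185]), 'joint_vel': array([-0.00059335, -0.00155117,  0.00117733, -0.00131835, -0.0017454 ,
        0.00233105, -0.000926  ]), 'joint_torque': array([ 3.40745892e-04, -5.96439064e+01,  1.60770714e+00, -2.81213075e+01,
        1.23617897e-02,  9.09469934e-03,  3.80202067e-06]), 'eef_pos': array([0.1725961 , 0.65191555, 0.23010743]), 'tool_rot': array([-6.21818918e-05,  1.29021069e-01,  9.91641392e-01, -9.53201685e-04]), 'contact_force': array([-0.08356651, -0.00633177, -0.46507608]), 'torque': array([-0.04716323,  0.01221829,  0.01665473]), 'grasp_force': 0.0, 'gripper_width': 0.9960195720377972}
top [[0.005, -0.996, 0.094, 0.361], [-1.0, -0.005, 0.006, 0.019], [-0.005, -0.094, -0.996, 1.618], [0.0, 0.0, 0.0, 1.0]] [[476.84207022514613, 0.0, 315.62986292205767], [0.0, 476.84207022514613, 231.70688013511383], [0.0, 0.0, 1.0]]
scene [[0.581, 0.602, -0.548, 1.446], [0.814, -0.43, 0.39, -0.66], [-0.001, -0.673, -0.74, 1.42], [0.0, 0.0, 0.0, 1.0]] [[505.49502442620064, 0.0, 324.5717791640657], [0.0, 505.49502442620064, 239.06813234679194], [0.0, 0.0, 1.0]]
{'intrinsics': array([[393.03896762,   0.        , 316.97541717],
       [  0.        , 393.03896762, 239.71021918],
       [  0.        ,   0.        ,   1.        ]]), 'mount': array([[-7.83798972e-04, -9.55491741e-01, -2.95016810e-01,
         7.46307499e-02],
       [ 9.99998696e-01, -1.16541802e-03,  1.11773071e-03,
         7.70874758e-04],
       [-1.41180037e-03, -2.95015549e-01,  9.55491409e-01,
        -1.43706825e-01],
       [ 0.00000000e+00,  0.00000000e+00,  0.00000000e+00,
         1.00000000e+00]])}
```

View pics/top.png

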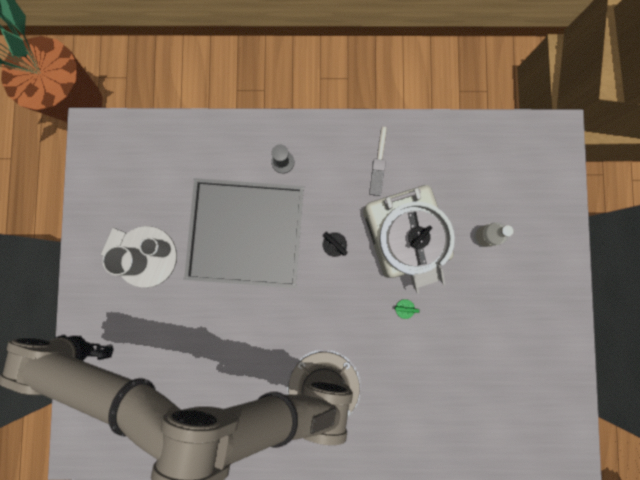

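View pics/scene.png

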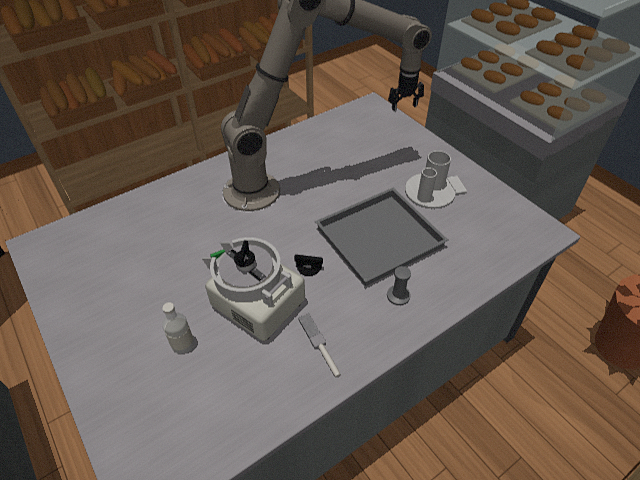

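The cutter is right of the tray, around (415,238) in the top view, with its chute towards the base at (428,278) and its lugs at (405,195). The nut on the shaft is at (420,237). The lookalikes are a black one at (335,243) and a green one at (405,309). The tray is at about (245,232) and the feed head at (148,257).

Run:
```python
from h import *
z=np.load("top.npz"); im,d,K,W=[z[k] for k in z.files]; X=cloud(d,K,W)
hsv=cv2.cvtColor(im,cv2.COLOR_RGB2HSV)
dark=(im.max(2)<50)
def pca(m,X):
    P=X[m][:,:2]; c=P.mean(0); w,v=np.linalg.eigh(np.cov(P.T)); a=np.degrees(np.arctan2(v[1,1],v[0,1])); return c.round(4),a.round(1),np.sqrt(w).round(4),m.sum()
z_=X[...,2]
uu,vv=np.meshgrid(range(640),range(480))
reg=(abs(uu-418)<35)&(abs(vv-238)<35)
print("heights near nut",np.nanpercentile(z_[reg],[5,50,95]).round(3))
for lo,hi in((.253,.28),(.21,.28)):
    m=reg&(z_>lo)&(z_<hi); print("nut",lo,pca(m,X), np.median(X[m],0))
# chamber rim circle
m=(abs(uu-415)<50)&(abs(vv-238)<50)&(z_>.192)&(z_<.208)
P=X[m]; 
r0=np.hypot(*(P[:,:2]-np.median(P[:,:2],0)).T); P=P[(r0>.09)&(r0<.12)]
A=np.c_[2*P[:,:2],np.ones(len(P))]; s=np.linalg.lstsq(A,(P[:,:2]**2).sum(1),rcond=None)[0]; print("rim",s[:2],np.sqrt(s[2]+s[0]**2+s[1]**2),len(P))
# housing: lighter points at 0.09-.17
m=(abs(uu-415)<70)&(abs(vv-238)<70)&(z_>.06)&(z_<.185)
for k in(.03,.06,.09,.12,.15,.18): print(k,((z_>k)&(z_<k+.03)&(abs(uu-415)<70)&(abs(vv-238)<70)).sum(),end=";")
# tray rim
m=(uu>180)&(uu<310)&(vv>170)&(vv<292)&(z_>.03)&(z_<.055)
P=X[m][:,:2]; print("\ntray",cv2.minAreaRect(P.astype(np.float32)),m.sum(),np.median(z_[m]))
# bystander decoy size
m=(abs(uu-335)<20)&(abs(vv-243)<20)&(z_>.01); print("decoy",pca(m,X),np.nanmax(z_[m]),cv2.minAreaRect(X[m][:,:2].astype(np.float32)))
save("crop",np.hstack([cv2.resize(im[175:300,350:475],(500,500),interpolation=cv2.INTER_CUBIC)]))
```

```text
heights near nut [0.003 0.191 0.23 ]
nut 0.253 (array([ 0.479, -0.273]), np.float64(136.6), array([0.0042, 0.0233]), np.int64(147)) [ 0.47826961 -0.27236903  0.26545718]
nut 0.21 (array([ 0.4795, -0.2725]), np.float64(133.2), array([0.0156, 0.0187]), np.int64(431)) [ 0.47877341 -0.27227013  0.2311625 ]
rim [ 0.4887791  -0.26690376] 0.10389081177694369 717
0.03 161;0.06 144;0.09 203;0.12 1910;0.15 764;0.18 3090;
tray ((0.5087871551513672, 0.2677589952945709), (0.3733941614627838, 0.34412965178489685), 86.3676986694336) 1646 0.04088477203045615
decoy (array([ 0.4709, -0.0333]), np.float64(-135.5), array([0.0181, 0.025 ]), np.int64(369)) 0.06710886143583217 ((0.46693506836891174, -0.0316123329102993), (0.09089841693639755, 0.08516344428062439), 0.9087883830070496)
```

View pics/crop.png

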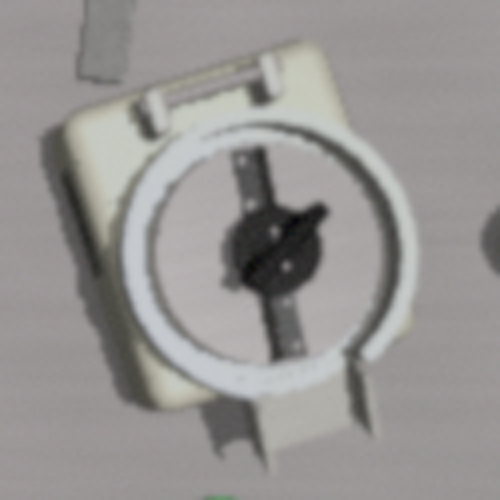

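>>> drive_tool --increments '[{"dz":-0.045},{"dz":-0.045},{"dz":-0.045},{"dz":-0.04},{"dx":-0.039,"dy":-0.026},{"dx":-0.039,"dy":-0.026},{"dx":-0.039,"dy":-0.026},{"dx":-0.039,"dy":-0.026},{"dx":-0.039,"dy":-0.026},{"dx":-0.039,"dy":-0.026},{"dx":-0.039,"dy":-0.026},{"dx":-0.039,"dy":-0.026},{"dx":-0.039,"dy":-0.026},{"dx":-0.039,"dy":-0.026}]'

```text
schema error: expected keys claw, dx, dy, dz, wx, wy, wz
```

```bash
cat >> h.py <<'E'
def where():
    o=get_obs(); q=o["tool_rot"]; R=Ro.from_quat([q[1],q[2],q[3],q[0]]).as_matrix()
    return o,np.array(o["eef_pos"]),R
def plan(tgt,yaw,n,turn=0):
    """rows to reach tgt with tool x at heading yaw(deg), tool down; turn=+1/-1 forces world sense"""
    o,p,R=where(); h0=np.degrees(np.arctan2(R[1,0],R[0,0])); dw=(yaw-h0+180)%360-180
    if turn>0 and dw<-2: dw+=360
    if turn<0 and dw>2: dw-=360
    print("pos",p.round(4),"head",h0.round(2),"tilt",R[:,2].round(4),"q",o["q"].round(2),"t",o["t"],"w",o["gripper_width"],"f",np.round(o["contact_force"],1),"grasp",o["grasp_force"])
    step=(np.array(tgt)-p)/n
    if abs(dw)/n>.3:
        for k in range(n):
            a=np.radians(h0+dw*k/n); v=step
            print('{"dx":%.4f,"dy":%.4f,"dz":%.4f,"wz":%.2f},'%(v[0]*np.cos(a)+v[1]*np.sin(a),v[0]*np.sin(a)-v[1]*np.cos(a),-v[2],-dw/n),end="")
    else:
        v=R.T@step; print("row",v.round(4),"x",n,"wz",(-dw/n))
E
python3 -c "
from h import *
plan((.48,-.27,.40),-48,20,-1)"
```

```text
pos [0.1727 0.652  0.2302] head 165.17 tilt [-3.0e-04 -1.6e-03 -1.0e+00] q [-1.42  0.48  0.02  1.56 -0.01  1.11 -0.08] t 0.1 w 1.0010719553791096 f [ 0.7 -0.8 -0.2] grasp 0.0
{"dx":-0.0267,"dy":-0.0406,"dz":-0.0085,"wz":10.66},{"dx":-0.0337,"dy":-0.0350,"dz":-0.0085,"wz":10.66},{"dx":-0.0396,"dy":-0.0282,"dz":-0.0085,"wz":10.66},{"dx":-0.0441,"dy":-0.0204,"dz":-0.0085,"wz":10.66},{"dx":-0.0471,"dy":-0.0118,"dz":-0.0085,"wz":10.66},{"dx":-0.0485,"dy":-0.0029,"dz":-0.0085,"wz":10.66},{"dx":-0.0482,"dy":0.0061,"dz":-0.0085,"wz":10.66},{"dx":-0.0462,"dy":0.0149,"dz":-0.0085,"wz":10.66},{"dx":-0.0427,"dy":0.0232,"dz":-0.0085,"wz":10.66},{"dx":-0.0377,"dy":0.0307,"dz":-0.0085,"wz":10.66},{"dx":-0.0313,"dy":0.0371,"dz":-0.0085,"wz":10.66},{"dx":-0.0239,"dy":0.0423,"dz":-0.0085,"wz":10.66},{"dx":-0.0157,"dy":0.0460,"dz":-0.0085,"wz":10.66},{"dx":-0.0069,"dy":0.0481,"dz":-0.0085,"wz":10.66},{"dx":0.0021,"dy":0.0485,"dz":-0.0085,"wz":10.66},{"dx":0.0110,"dy":0.0473,"dz":-0.0085,"wz":10.66},{"dx":0.0196,"dy":0.0445,"dz":-0.0085,"wz":10.66},{"dx":0.0275,"dy":0.0401,"dz":-0.0085,"wz":10.66},{"dx":0.0344,"dy":0.0343,"dz":-0.0085,"wz":10.66},{"dx":0.0402,"dy":0.0273,"dz":-0.0085,"wz":10.66},
```

>>> drive_tool --increments '[{"dx":0,"dy":0,"dz":-0.045,"wx":0,"wy":0,"wz":0,"claw":0.085},{"dx":0,"dy":0,"dz":-0.045,"wx":0,"wy":0,"wz":0,"claw":0.085},{"dx":0,"dy":0,"dz":-0.045,"wx":0,"wy":0,"wz":0,"claw":0.085},{"dx":0,"dy":0,"dz":-0.04,"wx":0,"wy":0,"wz":0,"claw":0.085},{"dx":-0.039,"dy":-0.026,"dz":0,"wx":0,"wy":0,"wz":0,"claw":0.085},{"dx":-0.039,"dy":-0.026,"dz":0,"wx":0,"wy":0,"wz":0,"claw":0.085},{"dx":-0.039,"dy":-0.026,"dz":0,"wx":0,"wy":0,"wz":0,"claw":0.085},{"dx":-0.039,"dy":-0.026,"dz":0,"wx":0,"wy":0,"wz":0,"claw":0.085},{"dx":-0.039,"dy":-0.026,"dz":0,"wx":0,"wy":0,"wz":0,"claw":0.085},{"dx":-0.039,"dy":-0.026,"dz":0,"wx":0,"wy":0,"wz":0,"claw":0.085},{"dx":-0.039,"dy":-0.026,"dz":0,"wx":0,"wy":0,"wz":0,"claw":0.085},{"dx":-0.039,"dy":-0.026,"dz":0,"wx":0,"wy":0,"wz":0,"claw":0.085},{"dx":-0.039,"dy":-0.026,"dz":0,"wx":0,"wy":0,"wz":0,"claw":0.085},{"dx":-0.039,"dy":-0.026,"dz":0,"wx":0,"wy":0,"wz":0,"claw":0.085}]'

```text
t: 1.85
eef_pos: [0.4839, 0.3, 0.4058]
tool_rot: [-0.0, 0.129, 0.992, -0.0]
contact_force: [-0.2, 0.2, -0.3]
gripper_width: 0.998
grasp_force: 0.0
```

```bash
sed -i 's/"wz":%.2f},/"wx":0,"wy":0,"wz":%.1f,"claw":C},/; s/%.4f/%.3f/g' h.py
python3 -c "
from h import *
plan((.48,-.27,.40),-48,20,-1)"
```

```text
pos [0.4839 0.3    0.4058] head 165.18 tilt [-5.e-04 -3.e-04 -1.e+00] q [-0.89  0.18  0.27  1.58 -0.05  1.38  0.7 ] t 1.85 w 0.9977141415072559 f [-0.2  0.2 -0.3] grasp 0.0
{"dx":-0.007,"dy":-0.028,"dz":0.000,"wx":0,"wy":0,"wz":10.7,"claw":C},{"dx":-0.012,"dy":-0.026,"dz":0.000,"wx":0,"wy":0,"wz":10.7,"claw":C},{"dx":-0.017,"dy":-0.023,"dz":0.000,"wx":0,"wy":0,"wz":10.7,"claw":C},{"dx":-0.021,"dy":-0.020,"dz":0.000,"wx":0,"wy":0,"wz":10.7,"claw":C},{"dx":-0.024,"dy":-0.015,"dz":0.000,"wx":0,"wy":0,"wz":10.7,"claw":C},{"dx":-0.026,"dy":-0.011,"dz":0.000,"wx":0,"wy":0,"wz":10.7,"claw":C},{"dx":-0.028,"dy":-0.006,"dz":0.000,"wx":0,"wy":0,"wz":10.7,"claw":C},{"dx":-0.028,"dy":-0.000,"dz":0.000,"wx":0,"wy":0,"wz":10.7,"claw":C},{"dx":-0.028,"dy":0.005,"dz":0.000,"wx":0,"wy":0,"wz":10.7,"claw":C},{"dx":-0.027,"dy":0.010,"dz":0.000,"wx":0,"wy":0,"wz":10.7,"claw":C},{"dx":-0.024,"dy":0.015,"dz":0.000,"wx":0,"wy":0,"wz":10.7,"claw":C},{"dx":-0.021,"dy":0.019,"dz":0.000,"wx":0,"wy":0,"wz":10.7,"claw":C},{"dx":-0.017,"dy":0.023,"dz":0.000,"wx":0,"wy":0,"wz":10.7,"claw":C},{"dx":-0.013,"dy":0.025,"dz":0.000,"wx":0,"wy":0,"wz":10.7,"claw":C},{"dx":-0.008,"dy":0.027,"dz":0.000,"wx":0,"wy":0,"wz":10.7,"claw":C},{"dx":-0.003,"dy":0.028,"dz":0.000,"wx":0,"wy":0,"wz":10.7,"claw":C},{"dx":0.002,"dy":0.028,"dz":0.000,"wx":0,"wy":0,"wz":10.7,"claw":C},{"dx":0.008,"dy":0.027,"dz":0.000,"wx":0,"wy":0,"wz":10.7,"claw":C},{"dx":0.013,"dy":0.026,"dz":0.000,"wx":0,"wy":0,"wz":10.7,"claw":C},{"dx":0.017,"dy":0.023,"dz":0.000,"wx":0,"wy":0,"wz":10.7,"claw":C},
```

>>> drive_tool --increments '[{"dx":-0.011,"dy":-0.046,"dz":0,"wx":0,"wy":0,"wz":0,"claw":0.085},{"dx":-0.011,"dy":-0.046,"dz":0,"wx":0,"wy":0,"wz":0,"claw":0.085},{"dx":-0.011,"dy":-0.046,"dz":0,"wx":0,"wy":0,"wz":0,"claw":0.085},{"dx":-0.011,"dy":-0.046,"dz":0,"wx":0,"wy":0,"wz":0,"claw":0.085},{"dx":-0.011,"dy":-0.046,"dz":0,"wx":0,"wy":0,"wz":0,"claw":0.085},{"dx":-0.011,"dy":-0.046,"dz":0,"wx":0,"wy":0,"wz":0,"claw":0.085},{"dx":-0.011,"dy":-0.046,"dz":0,"wx":0,"wy":0,"wz":0,"claw":0.085},{"dx":-0.011,"dy":-0.046,"dz":0,"wx":0,"wy":0,"wz":0,"claw":0.085},{"dx":-0.011,"dy":-0.046,"dz":0,"wx":0,"wy":0,"wz":0,"claw":0.085},{"dx":-0.011,"dy":-0.046,"dz":0,"wx":0,"wy":0,"wz":0,"claw":0.085},{"dx":-0.011,"dy":-0.046,"dz":0,"wx":0,"wy":0,"wz":0,"claw":0.085},{"dx":-0.011,"dy":-0.046,"dz":0,"wx":0,"wy":0,"wz":0,"claw":0.085},{"dx":0,"dy":0,"dz":0,"wx":0,"wy":0,"wz":10,"claw":0.085},{"dx":0,"dy":0,"dz":0,"wx":0,"wy":0,"wz":10,"claw":0.085},{"dx":0,"dy":0,"dz":0,"wx":0,"wy":0,"wz":10,"claw":0.085},{"dx":0,"dy":0,"dz":0,"wx":0,"wy":0,"wz":0,"claw":0.085}]'

```text
t: 3.85
eef_pos: [0.4694, -0.2658, 0.4058]
tool_rot: [-0.0, 0.381, 0.925, -0.0]
contact_force: [-0.7, -0.2, -0.2]
gripper_width: 0.999
grasp_force: 0.0
```

```bash
cat > w.py <<'E'
from h import *
import sys
n=sys.argv[1]; g=grab("wrist"); np.savez(n,*g); im,d,K,W=g; X=cloud(d,K,W); z=X[...,2]
for lo,hi in((.255,.275),(.222,.235),(.183,.197),(.197,.205)):
    m=(z>lo)&(z<hi); 
    if m.sum()>50:
        P=X[m]; c=np.median(P[:,:2],0); w,v=np.linalg.eigh(np.cov(P[:,:2].T)); r=cv2.minAreaRect(P[:,:2].astype(np.float32))
        print(lo,hi,m.sum(),"med",np.median(P,0).round(4),"mean",P.mean(0).round(4),"ang",np.degrees(np.arctan2(v[1,1],v[0,1])).round(1),"rect",np.round(r[0],4),np.round(r[1],4),round(r[2],1))
save(n,im)
E
python3 w.py w1; python3 -c "
from h import *
plan((.48,-.27,.40),132,1)"
```

```text
0.255 0.275 1837 med [ 0.4786 -0.2714  0.2663] mean [ 0.4791 -0.272   0.2659] ang 136.7 rect [ 0.4808 -0.2737] [0.014  0.0791] 46.8
0.222 0.235 2999 med [ 0.4798 -0.2727  0.2287] mean [ 0.4802 -0.2728  0.2287] ang 46.4 rect [ 0.4811 -0.2738] [0.065 0.065] 9.5
0.183 0.197 22657 med [ 0.4774 -0.2616  0.1928] mean [ 0.4854 -0.2685  0.1927] ang -162.2 rect [ 0.4944 -0.2713] [0.2595 0.1988] 17.7
0.197 0.205 8723 med [ 0.5037 -0.2404  0.2006] mean [ 0.4982 -0.2589  0.2004] ang 122.4 rect [ 0.5018 -0.2676] [0.2423 0.2187] 18.0
pos [ 0.4694 -0.2658  0.4058] head 135.38 tilt [-5.e-04  2.e-04 -1.e+00] q [-0.33  0.15  0.85  1.67 -0.11  1.37  1.33] t 3.9 w 0.9950189604313773 f [ 0.2  0.1 -0.3] grasp 0.0
{"dx":-0.010,"dy":0.004,"dz":0.006,"wx":0,"wy":0,"wz":3.4,"claw":C},
```

View pics/w1.png

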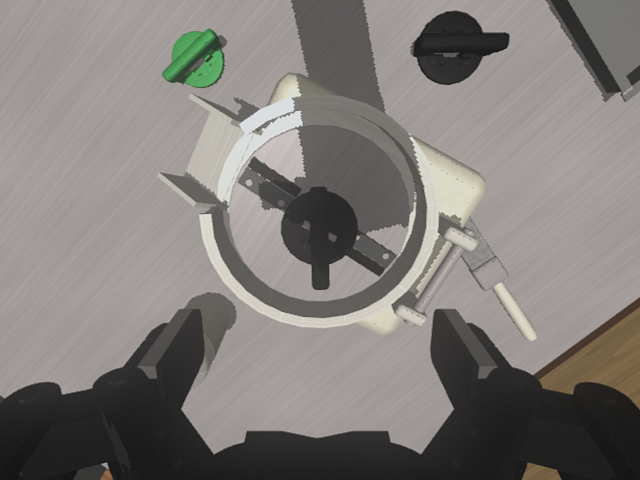

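The wrist view shows the bar at about (320,238) with the clean size expected (14 x 79 mm). Its centre is (0.481, -0.274) at 136.7°, and the base circle agrees. I'll go down on it next.

>>> drive_tool --newtons 40 --increments '[{"dx":-0.014,"dy":0.0025,"dz":0,"wx":0,"wy":0,"wz":-1.3,"claw":0.045},{"dx":0,"dy":0,"dz":0.04,"wx":0,"wy":0,"wz":0,"claw":0.045},{"dx":0,"dy":0,"dz":0.04,"wx":0,"wy":0,"wz":0,"claw":0.045},{"dx":0,"dy":0,"dz":0.03,"wx":0,"wy":0,"wz":0,"claw":0.045},{"dx":0,"dy":0,"dz":0.02,"wx":0,"wy":0,"wz":0,"claw":0.045},{"dx":0,"dy":0,"dz":0.01,"wx":0,"wy":0,"wz":0,"claw":0.045},{"dx":0,"dy":0,"dz":0.006,"wx":0,"wy":0,"wz":0,"claw":0.045},{"dx":0,"dy":0,"dz":0,"wx":0,"wy":0,"wz":0,"claw":0.045}]'

```text
t: 4.9
eef_pos: [0.4814, -0.2742, 0.2603]
tool_rot: [0.0, 0.37, 0.929, 0.0]
contact_force: [0.4, 0.4, 0.3]
gripper_width: 0.524
grasp_force: 0.0
```

```bash
python3 -c "
from h import *
plan((.481,-.2737,.258),136.7,1)"
```

```text
pos [ 0.4814 -0.2742  0.2603] head 136.51 tilt [ 3.e-04 -0.e+00 -1.e+00] q [-0.24  0.31  0.81  1.85 -0.25  1.08  1.48] t 4.9 w 0.5238991414085856 f [0.4 0.4 0.3] grasp 0.0
row [0.0006 0.0001 0.0023] x 1 wz -0.1850816310533503
```

>>> drive_tool --newtons 40 --increments '[{"dx":0,"dy":0,"dz":0.002,"wx":0,"wy":0,"wz":0,"claw":0.0},{"dx":0,"dy":0,"dz":0,"wx":0,"wy":0,"wz":0,"claw":0.0},{"dx":0,"dy":0,"dz":0,"wx":0,"wy":0,"wz":0,"claw":0.0},{"dx":0,"dy":0,"dz":0,"wx":0,"wy":0,"wz":0,"claw":0.0},{"dx":0,"dy":0,"dz":0,"wx":0,"wy":0,"wz":-7,"claw":0.0},{"dx":0,"dy":0,"dz":0,"wx":0,"wy":0,"wz":-8,"claw":0.0},{"dx":0,"dy":0,"dz":0,"wx":0,"wy":0,"wz":-8,"claw":0.0},{"dx":0,"dy":0,"dz":0,"wx":0,"wy":0,"wz":-8,"claw":0.0},{"dx":0,"dy":0,"dz":0,"wx":0,"wy":0,"wz":-8,"claw":0.0},{"dx":0,"dy":0,"dz":0,"wx":0,"wy":0,"wz":-8,"claw":0.0},{"dx":0,"dy":0,"dz":0,"wx":0,"wy":0,"wz":-8,"claw":0.0},{"dx":0,"dy":0,"dz":0,"wx":0,"wy":0,"wz":0,"claw":0.0}]'

```text
t: 6.4
eef_pos: [0.4817, -0.2738, 0.2584]
tool_rot: [0.001, -0.1, 0.995, 0.0]
contact_force: [0.1, 1.4, 2.7]
gripper_width: 0.141
grasp_force: 42.1
```

```bash
python3 -c "
from h import *
plan((.481,-.2737,.258),197.7,1); print(get_obs()['torque'])"
```

```text
pos [ 0.4817 -0.2738  0.2584] head -168.57 tilt [ 1.1e-03  4.0e-04 -1.0e+00] q [-0.08  0.28  0.6   1.85 -0.18  1.07  2.36] t 6.4 w 0.14142745972591758 f [0.1 1.4 2.7] grasp 42.09872782230377
{"dx":0.001,"dy":0.000,"dz":0.000,"wx":0,"wy":0,"wz":-6.3,"claw":C},[ 0.28314445 -0.18315598  0.00911592]
```

>>> drive_tool --increments '[{"dx":0,"dy":0,"dz":0,"wx":0,"wy":0,"wz":-3,"claw":0.0},{"dx":0,"dy":0,"dz":0,"wx":0,"wy":0,"wz":-3,"claw":0.0},{"dx":0,"dy":0,"dz":0,"wx":0,"wy":0,"wz":-2,"claw":0.0},{"dx":0,"dy":0,"dz":0,"wx":0,"wy":0,"wz":0,"claw":0.0},{"dx":0,"dy":0,"dz":0,"wx":0,"wy":0,"wz":0,"claw":0.0}]'

```text
t: 7.02
eef_pos: [0.4816, -0.2739, 0.2583]
tool_rot: [0.0, -0.169, 0.986, 0.0]
contact_force: [0.9, 1.6, 4.9]
gripper_width: 0.15
grasp_force: 42.3
```

```bash
python3 -c "
from h import *
plan((.481,-.2737,.258),197.7,1); print(get_obs()['torque'])"
```

```text
pos [ 0.4816 -0.2739  0.2583] head -160.58 tilt [ 7.e-04  1.e-04 -1.e+00] q [-0.06  0.28  0.57  1.85 -0.17  1.07  2.49] t 7.025 w 0.1504277352639706 f [0.9 1.6 4.9] grasp 42.34034299850464
{"dx":0.001,"dy":0.000,"dz":0.000,"wx":0,"wy":0,"wz":1.7,"claw":C},[ 0.54633532 -0.29112162 -0.00750976]
```

>>> drive_tool --increments '[{"dx":0,"dy":0,"dz":0,"wx":0,"wy":0,"wz":-2,"claw":0.0},{"dx":0,"dy":0,"dz":0,"wx":0,"wy":0,"wz":-2,"claw":0.0},{"dx":0,"dy":0,"dz":0,"wx":0,"wy":0,"wz":0,"claw":0.0}]'

```text
t: 7.4
eef_pos: [0.4815, -0.2744, 0.2583]
tool_rot: [0.0, -0.204, 0.979, -0.0]
contact_force: [1.1, 1.2, 6.3]
gripper_width: 0.147
grasp_force: 42.4
```

```bash
python3 -c "
from h import *
plan((.481,-.2737,.258),197.7,1); print(get_obs()['torque'])"
```

```text
pos [ 0.4815 -0.2744  0.2583] head -156.52 tilt [ 8.e-04 -4.e-04 -1.e+00] q [-0.05  0.27  0.56  1.85 -0.16  1.07  2.55] t 7.4 w 0.1473517449221415 f [1.1 1.2 6.3] grasp 42.42176592350006
{"dx":0.000,"dy":0.001,"dz":0.000,"wx":0,"wy":0,"wz":5.8,"claw":C},[ 0.27158507 -0.35180537 -0.03629842]
```

>>> drive_tool --increments '[{"dx":0,"dy":0,"dz":0,"wx":0,"wy":0,"wz":-2,"claw":0.0},{"dx":0,"dy":0,"dz":0,"wx":0,"wy":0,"wz":-2,"claw":0.0},{"dx":0,"dy":0,"dz":0,"wx":0,"wy":0,"wz":0,"claw":0.0}]'

```text
t: 7.78
eef_pos: [0.4815, -0.2745, 0.2584]
tool_rot: [0.0, -0.237, 0.972, -0.0]
contact_force: [2.3, 0.0, 5.7]
gripper_width: 0.145
grasp_force: 42.6
```

```bash
python3 -c "
from h import *
plan((.481,-.2737,.258),197.7,1); print(get_obs()['torque'])"; python3 w.py w2
```

```text
pos [ 0.4815 -0.2745  0.2584] head -152.61 tilt [ 1.e-03 -3.e-04 -1.e+00] q [-0.04  0.27  0.55  1.85 -0.16  1.07  2.62] t 7.775 w 0.14527080940233048 f [2.3 0.  5.7] grasp 42.58508920669556
{"dx":0.000,"dy":0.001,"dz":0.000,"wx":0,"wy":0,"wz":9.7,"claw":C},[ 0.26290519 -0.38438934 -0.4071945 ]
0.255 0.275 7380 med [ 0.4759 -0.2771  0.2666] mean [ 0.4773 -0.2766  0.2666] ang -153.6 rect [ 0.4822 -0.2761] [0.0773 0.0378] 9.2
0.222 0.235 6834 med [ 0.4739 -0.2851  0.2288] mean [ 0.4745 -0.2785  0.2287] ang 117.0 rect [ 0.4738 -0.2785] [0.053  0.0654] 27.4
0.183 0.197 51470 med [ 0.4554 -0.2955  0.1929] mean [ 0.4636 -0.2835  0.1926] ang 117.9 rect [ 0.4738 -0.2719] [0.2021 0.2272] 74.3
0.197 0.205 17815 med [ 0.4511 -0.3269  0.2008] mean [ 0.4626 -0.2888  0.2007] ang 112.8 rect [ 0.4859 -0.2729] [0.2092 0.2189] 17.8
```

View pics/w2.png

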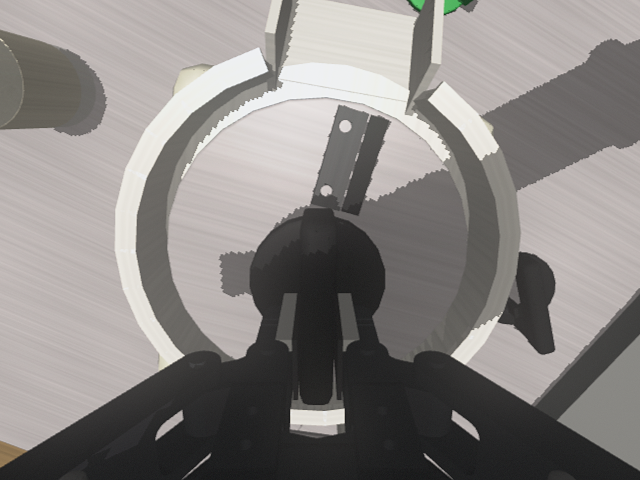

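The wrist view shows the bar held between the pads at about (318,300), and the torque jumped to -0.4 Nm, so the nut is at its stop. Next I lift it slowly.

>>> drive_tool --increments '[{"dx":0,"dy":0,"dz":-0.004,"wx":0,"wy":0,"wz":0,"claw":0.0},{"dx":0,"dy":0,"dz":-0.006,"wx":0,"wy":0,"wz":0,"claw":0.0},{"dx":0,"dy":0,"dz":0,"wx":0,"wy":0,"wz":0,"claw":0.0}]'

```text
t: 8.2
eef_pos: [0.48, -0.2744, 0.2674]
tool_rot: [-0.001, -0.237, 0.972, 0.0]
contact_force: [-0.9, -1.1, -2.4]
gripper_width: 0.148
grasp_force: 41.4
```

```bash
python3 -c "
from h import *
plan((.481,-.2737,.258),197.7,1); print(get_obs()['torque'])"
```

```text
pos [ 0.48   -0.2744  0.2674] head -152.58 tilt [-2.7e-03  1.0e-04 -1.0e+00] q [-0.05  0.26  0.55  1.84 -0.15  1.09  2.61] t 8.2 w 0.14824871294257846 f [-0.9 -1.1 -2.4] grasp 41.402204632759094
{"dx":-0.001,"dy":0.000,"dz":0.009,"wx":0,"wy":0,"wz":9.7,"claw":C},[-0.21786748  0.08362793 -0.00287841]
```

>>> drive_tool --increments '[{"dx":0,"dy":0,"dz":-0.01,"wx":0,"wy":0,"wz":0,"claw":0.0},{"dx":0,"dy":0,"dz":-0.015,"wx":0,"wy":0,"wz":0,"claw":0.0},{"dx":0,"dy":0,"dz":-0.02,"wx":0,"wy":0,"wz":0,"claw":0.0},{"dx":0,"dy":0,"dz":-0.03,"wx":0,"wy":0,"wz":0,"claw":0.0},{"dx":0,"dy":0,"dz":0,"wx":0,"wy":0,"wz":0,"claw":0.0}]'

```text
t: 8.82
eef_pos: [0.4824, -0.2749, 0.3463]
tool_rot: [0.002, -0.237, 0.971, -0.001]
contact_force: [-1.4, -0.3, -2.3]
gripper_width: 0.144
grasp_force: 41.5
```

Run:
```python
from h import *
plan((.481,-.2737,.258),197.7,1)
im,d,K,W=grab("wrist"); X=cloud(d,K,W); z=X[...,2]; save("w3",im)
# hub ring of slicer + neck
o,p,R=where()
near=np.hypot(X[...,0]-.481,X[...,1]+.274)<.06
for lo,hi in((.212,.224),(.225,.24)):
    m=near&(z>lo)&(z<hi); P=X[m]; print(lo,m.sum(),cv2.minAreaRect(P[:,:2].astype(np.float32)) if m.sum()>10 else "")
# tray: find inner bottom and rim by top camera
g=grab("top"); np.savez("top2",*g); im,d,K,W=g; X=cloud(d,K,W); z=X[...,2]
uu,vv=np.meshgrid(range(640),range(480)); reg=(uu>175)&(uu<312)&(vv>165)&(vv<295)
m=reg&(abs(z-.0405)<.004); P=X[m][:,:2]
c=np.array([.509,.268])
for yaw in (-4,-3,-2,0):
    a=np.radians(yaw); Q=(P-c)@np.array([[np.cos(a),-np.sin(a)],[np.sin(a),np.cos(a)]])
    print(yaw,np.percentile(Q,[1,5,95,99],axis=0).round(4).tolist(), m.sum())
bg=im[260:262,200:202]; gray=cv2.cvtColor(im,cv2.COLOR_RGB2GRAY); print(gray[232,180:310:2],gray[170:295:2,245])
```

```text
pos [ 0.4824 -0.2749  0.3463] head -152.53 tilt [ 0.0055 -0.0016 -1.    ] q [-0.07  0.19  0.57  1.73 -0.11  1.25  2.57] t 8.825 w 0.14405895282245562 f [-1.4 -0.3 -2.3] grasp 41.478567123413086
{"dx":0.001,"dy":0.002,"dz":0.088,"wx":0,"wy":0,"wz":9.8,"claw":C},0.212 1165 ((0.46909141540527344, -0.2802361249923706), (0.02201879769563675, 0.04774408042430878), 24.363964080810547)
0.225 0 
-4 [[-0.1707, -0.1857], [-0.1689, -0.1837], [0.1674, 0.1818], [0.1693, 0.1836]] 1114
-3 [[-0.1719, -0.1865], [-0.1692, -0.1838], [0.1673, 0.1821], [0.1705, 0.1847]] 1114
-2 [[-0.1737, -0.1882], [-0.1702, -0.1843], [0.1678, 0.1826], [0.1725, 0.1867]] 1114
0 [[-0.1786, -0.1929], [-0.1726, -0.1867], [0.1706, 0.1845], [0.1773, 0.1909]] 1114
[157 155 155 157 149 132  93  65 128 133 134 133 133 133 134 134 135 137
 137 136 136 136 136 137 139 138 138 138 140 140 139 139 141 142 140 140
 140 142 141 142 143 142 143 144 144 145 143 144 144 145 145 146 146 145
 146 146 147 147 128 147 149 153 154 154 155] [158 159 157 159 160 157 142 128  78 127 137 138 136 134 136 137 137 138
 136 138 136 138 138 140 140 139 140 139 139 139 140 140 140 141 142 141
 141 143 143 140 140 140 142 143 143 144 143 143 144 144 143 144 143 144
 144 124 143 149 152 153 153 150 156]
```

>>> drive_tool --increments '[{"dx":-0.015,"dy":0.015,"dz":0,"wx":0,"wy":0,"wz":0,"claw":0.0},{"dx":-0.03,"dy":0.03,"dz":0,"wx":0,"wy":0,"wz":0,"claw":0.0},{"dx":-0.03,"dy":0.03,"dz":0,"wx":0,"wy":0,"wz":0,"claw":0.0},{"dx":-0.03,"dy":0.03,"dz":0,"wx":0,"wy":0,"wz":0,"claw":0.0},{"dx":-0.03,"dy":0.03,"dz":0,"wx":0,"wy":0,"wz":0,"claw":0.0},{"dx":-0.03,"dy":0.03,"dz":0.02,"wx":0,"wy":0,"wz":0,"claw":0.0},{"dx":-0.03,"dy":0.03,"dz":0.025,"wx":0,"wy":0,"wz":0,"claw":0.0},{"dx":-0.03,"dy":0.03,"dz":0.025,"wx":0,"wy":0,"wz":0,"claw":0.0},{"dx":-0.03,"dy":0.03,"dz":0.025,"wx":0,"wy":0,"wz":0,"claw":0.0},{"dx":-0.03,"dy":0.03,"dz":0.025,"wx":0,"wy":0,"wz":0,"claw":0.0},{"dx":-0.016,"dy":0.014,"dz":0.025,"wx":0,"wy":0,"wz":0,"claw":0.0},{"dx":0,"dy":0,"dz":0.025,"wx":0,"wy":0,"wz":0,"claw":0.0},{"dx":0,"dy":0,"dz":0,"wx":0,"wy":0,"wz":0,"claw":0.0}]'

```text
t: 10.55
eef_pos: [0.6079, 0.1297, 0.1699]
tool_rot: [-0.003, -0.238, 0.971, -0.0]
contact_force: [-0.2, -0.5, -1.9]
gripper_width: 0.144
grasp_force: 41.4
```

Run:
```python
from h import *
plan((.614,.129,.044),207.4,1)
im,d,K,W=grab("wrist"); X=cloud(d,K,W); z=X[...,2]; save("w4",im)
m=abs(z-.0405)<.003; P=X[m][:,:2]; c=np.array([.508,.267]); a=np.radians(-4); Q=(P-c)@np.array([[np.cos(a),-np.sin(a)],[np.sin(a),np.cos(a)]]); print(m.sum())
print(np.percentile(Q,[1,5,50,95,99],axis=0).round(4).tolist())
b=(abs(z-.004)<.002); P=X[b][:,:2]; Q=(P-c)@np.array([[np.cos(a),-np.sin(a)],[np.sin(a),np.cos(a)]]);print("bottom",b.sum(),np.percentile(Q,[1,5,50,95,99],axis=0).round(4).tolist())
```

```text
pos [0.6079 0.1297 0.1699] head -152.5 tilt [-0.0064 -0.0023 -1.    ] q [-0.54  0.47  0.31  1.76 -0.17  0.95  1.89] t 10.55 w 0.1437775668096595 f [-0.2 -0.5 -1.9] grasp 41.41563892364502
row [-0.0059 -0.0035  0.1259] x 1 wz 0.09863359986923115
7382
[[-0.0285, -0.1845], [-0.0198, -0.1839], [0.0904, -0.1766], [0.1669, 0.178], [0.1717, 0.1838]]
bottom 104947 [[-0.1194, -0.2929], [-0.094, -0.1687], [0.024, -0.0328], [0.1459, 0.1303], [0.2315, 0.1654]]
```

View pics/w4.png

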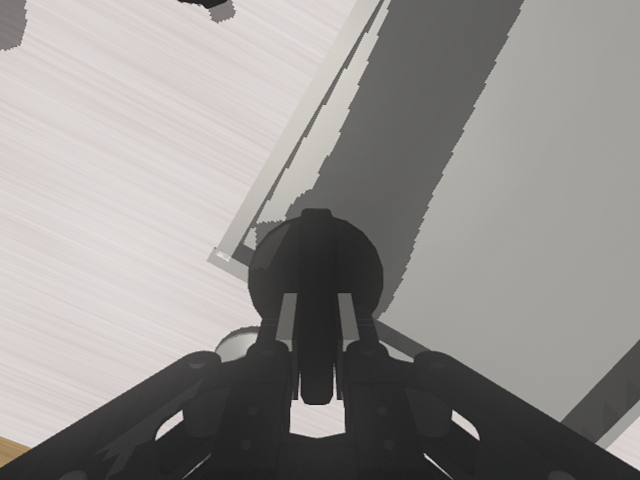

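>>> drive_tool --increments '[{"dx":-0.003,"dy":0.007,"dz":0.03,"wx":0,"wy":0,"wz":0,"claw":0.0},{"dx":0,"dy":0,"dz":0.035,"wx":0,"wy":0,"wz":0,"claw":0.0},{"dx":0,"dy":0,"dz":0.03,"wx":0,"wy":0,"wz":0,"claw":0.0},{"dx":0,"dy":0,"dz":0.02,"wx":0,"wy":0,"wz":0,"claw":0.0},{"dx":0,"dy":0,"dz":0.007,"wx":0,"wy":0,"wz":0,"claw":0.0},{"dx":0,"dy":0,"dz":0,"wx":0,"wy":0,"wz":0,"claw":0.0},{"dx":0,"dy":0,"dz":0.003,"wx":0,"wy":0,"wz":0,"claw":0.0},{"dx":0,"dy":0,"dz":0,"wx":0,"wy":0,"wz":0,"claw":0.0}]'

```text
t: 11.6
eef_pos: [0.6102, 0.1378, 0.0487]
tool_rot: [0.0, -0.237, 0.971, 0.0]
contact_force: [-0.5, -0.2, -3.0]
gripper_width: 0.146
grasp_force: 41.4
```

```bash
python3 -c "
from h import *
plan((.604,.14,.0424),207.4,1)"
```

```text
pos [0.6102 0.1378 0.0487] head -152.53 tilt [ 9.e-04  4.e-04 -1.e+00] q [-0.51  0.62  0.25  1.83 -0.23  0.72  1.92] t 11.6 w 0.14603723032323845 f [-0.5 -0.2 -3. ] grasp 41.44677400588989
row [0.0045 0.0048 0.0063] x 1 wz 0.07315092487192487
```

>>> drive_tool --increments '[{"dx":0,"dy":0,"dz":0.004,"wx":0,"wy":0,"wz":0,"claw":0.0},{"dx":0,"dy":0,"dz":0.0015,"wx":0,"wy":0,"wz":0,"claw":0.0},{"dx":0,"dy":0,"dz":0,"wx":0,"wy":0,"wz":0,"claw":0.0},{"dx":0,"dy":0,"dz":0,"wx":0,"wy":0,"wz":0,"claw":0.035},{"dx":0,"dy":0,"dz":0,"wx":0,"wy":0,"wz":0,"claw":0.035},{"dx":0,"dy":0,"dz":0,"wx":0,"wy":0,"wz":0,"claw":0.035},{"dx":0,"dy":0,"dz":-0.03,"wx":0,"wy":0,"wz":0,"claw":0.035},{"dx":0,"dy":0,"dz":-0.05,"wx":0,"wy":0,"wz":0,"claw":0.035},{"dx":0,"dy":0,"dz":-0.06,"wx":0,"wy":0,"wz":0,"claw":0.085},{"dx":0,"dy":0,"dz":-0.06,"wx":0,"wy":0,"wz":0,"claw":0.085},{"dx":0,"dy":0,"dz":-0.06,"wx":0,"wy":0,"wz":0,"claw":0.085}]'

```text
t: 12.98
eef_pos: [0.6095, 0.1376, 0.3047]
tool_rot: [0.0, -0.237, 0.971, 0.0]
contact_force: [0.6, -0.6, -0.4]
gripper_width: 0.989
grasp_force: 0.0
```

Run:
```python
from h import *
plan((.4812,-.274,.32),207.4,10)
g=grab("wrist"); im,d,K,W=g; X=cloud(d,K,W); z=X[...,2]
m=(z>.043)&(z<.06)&(np.hypot(X[...,0]-.61,X[...,1]-.14)<.06); P=X[m]; print("bar",m.sum(),P.mean(0),cv2.minAreaRect(P[:,:2].astype(np.float32)))
m=(abs(z-.012)<.002)&(np.hypot(X[...,0]-.61,X[...,1]-.14)<.05); print("base",m.sum(),X[m].mean(0),cv2.minAreaRect(X[m][:,:2].astype(np.float32)))
```

```text
pos [0.6095 0.1376 0.3047] head -152.53 tilt [ 2.e-04  2.e-04 -1.e+00] q [-0.58  0.35  0.34  1.61 -0.12  1.21  1.84] t 12.975 w 0.9890255968891045 f [ 0.6 -0.6 -0.4] grasp 0.0
row [ 0.0304 -0.0306 -0.0015] x 10 wz 0.007369091660734739
bar 1047 [0.610528   0.13592511 0.04993742] ((0.6262945532798767, 0.11855397373437881), (0.10700846463441849, 0.06071590259671211), 27.658302307128906)
base 1691 [0.61088272 0.13743315 0.01265837] ((0.6112002730369568, 0.1379087269306183), (0.061880845576524734, 0.06505566835403442), 26.855920791625977)
```

>>> drive_tool --increments '[{"dx":0.015,"dy":-0.015,"dz":-0.01,"wx":0,"wy":0,"wz":0,"claw":0.085},{"dx":0.03,"dy":-0.03,"dz":-0.02,"wx":0,"wy":0,"wz":0,"claw":0.085},{"dx":0.03,"dy":-0.03,"dz":-0.02,"wx":0,"wy":0,"wz":0,"claw":0.085},{"dx":0.03,"dy":-0.03,"dz":0,"wx":0,"wy":0,"wz":0,"claw":0.085},{"dx":0.03,"dy":-0.03,"dz":0,"wx":0,"wy":0,"wz":0,"claw":0.085},{"dx":0.03,"dy":-0.03,"dz":0,"wx":0,"wy":0,"wz":0,"claw":0.085},{"dx":0.03,"dy":-0.03,"dz":0,"wx":0,"wy":0,"wz":0,"claw":0.085},{"dx":0.03,"dy":-0.03,"dz":0,"wx":0,"wy":0,"wz":0,"claw":0.085},{"dx":0.03,"dy":-0.03,"dz":0,"wx":0,"wy":0,"wz":0,"claw":0.085},{"dx":0.03,"dy":-0.03,"dz":0,"wx":0,"wy":0,"wz":0,"claw":0.085},{"dx":0.018,"dy":-0.02,"dz":0,"wx":0,"wy":0,"wz":0,"claw":0.085},{"dx":0,"dy":0,"dz":0,"wx":0,"wy":0,"wz":0,"claw":0.085}]'

```text
t: 14.52
eef_pos: [0.4788, -0.2756, 0.3513]
tool_rot: [-0.001, -0.235, 0.972, 0.0]
contact_force: [0.4, 0.5, 0.5]
gripper_width: 0.998
grasp_force: 0.0
```

Run:
```python
from h import *
plan((.4812,-.274,.32),207.4,1)
o,p,R=where()
g=grab("wrist"); im,d,K,W=g; X=cloud(d,K,W); z=X[...,2]; save("w5",im)
near=np.hypot(X[...,0]-.481,X[...,1]+.274)<.05
for lo,hi in((.214,.224),(.225,.234),(.235,.24)):
    m=near&(z>lo)&(z<hi); P=X[m]; print(lo,m.sum(),cv2.minAreaRect(P[:,:2].astype(np.float32)) if m.sum()>10 else "",np.median(P,0) if m.sum() else "")
m=(near&(z>.216)&(z<.222)); P=X[m][:,:2].astype(np.float32); print("circ",cv2.minEnclosingCircle(P), cv2.fitEllipse(cv2.convexHull(P)))
T=(X-p)@R
m=(np.abs(T[...,0])<.02)&(np.abs(T[...,1])<.075)&(T[...,2]>-.06)&(T[...,2]<.06); print("finger",m.sum(),np.percentile(T[m],[0,1,50,99,100],axis=0).round(4).tolist())
```

```text
pos [ 0.4788 -0.2756  0.3513] head -152.87 tilt [-0.0028 -0.     -1.    ] q [-0.09  0.19  0.59  1.72 -0.11  1.26  2.57] t 14.525 w 0.9976757049005389 f [0.4 0.5 0.5] grasp 0.0
row [-0.003   0.0003  0.0313] x 1 wz -0.27438244179995763
0.214 2879 ((0.4811614453792572, -0.27450722455978394), (0.04918306693434715, 0.04874654486775398), 68.31806945800781) [ 0.47941195 -0.2765248   0.22019075]
0.225 40 ((0.47846272587776184, -0.27529850602149963), (0.02321670576930046, 0.010417972691357136), 5.73302698135376) [ 0.47731964 -0.27937318  0.23106874]
0.235 406 ((0.48159849643707275, -0.27440470457077026), (0.0297554861754179, 0.01096932590007782), 26.924516677856445) [ 0.48109182 -0.27466545  0.23717389]
circ ((0.4816177785396576, -0.2743813693523407), 0.024974828585982323) ((0.4814712703227997, -0.2745055854320526), (0.04904516413807869, 0.04938451945781708), 129.69985961914062)
finger 10669 [[-0.013, -0.0731, -0.06], [-0.0114, -0.0626, -0.0598], [0.0061, -0.0419, -0.0405], [0.0124, 0.062, -0.0157], [0.0135, 0.0705, -0.0129]]
```

View pics/w5.png

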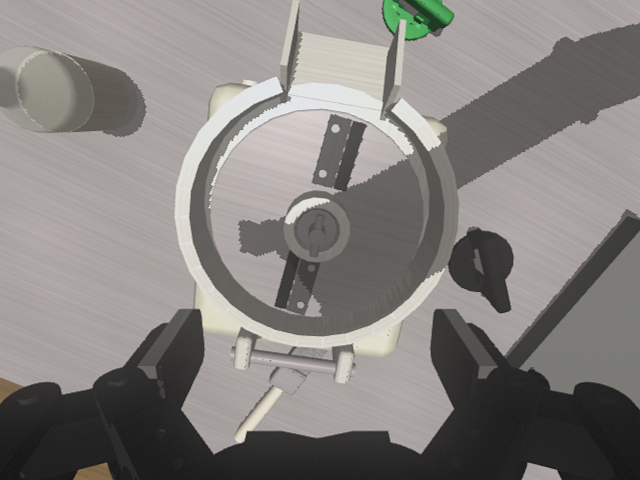

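The wrist view shows the slicer hub at (317,227) with the pin roughly along the image's vertical. The hub centre is (0.4815, -0.2744). I'll check the fingertip reach from the earlier closed view.

Run:
```python
from h import *
M=np.array(calibration("wrist")["mount"])
z=np.load("w2.npz"); im,d,K,W=[z[k] for k in z.files]
I=np.eye(4); T=cloud(d,K,M)
uu,vv=np.meshgrid(range(640),range(480))
for (u0,u1,v0,v1) in((276,298,285,400),(340,360,285,400)):
    m=(uu>u0)&(uu<u1)&(vv>v0)&(vv<v1)&(T[...,2]<.03)
    print(np.percentile(T[m],[0,2,50,98,100],axis=0).round(4).tolist())
    for v in range(288,400,8): print(v,T[v,(u0+u1)//2].round(4),end=" ")
    print()
```

```text
[[-0.0122, -0.0192, -0.0728], [-0.0102, -0.0177, -0.0696], [0.0097, -0.0087, -0.0378], [0.0159, -0.0063, 0.0296], [0.0167, -0.0062, 0.03]]
288 [-0.0037 -0.0142  0.0298] 296 [ 0.0096 -0.0112 -0.0071] 304 [ 0.0094 -0.0108 -0.0135] 312 [ 0.0098 -0.0103 -0.0205] 320 [ 0.0096 -0.0099 -0.0258] 328 [ 0.01   -0.0095 -0.0317] 336 [ 0.0105 -0.009  -0.0374] 344 [ 0.008  -0.0091 -0.0379] 352 [ 0.0114 -0.0083 -0.0475] 360 [ 0.0101 -0.0082 -0.0493] 368 [ 0.0085 -0.0081 -0.0507] 376 [ 0.0073 -0.008  -0.0526] 384 [ 0.0018 -0.0084 -0.0488] 392 [-0.0014 -0.0085 -0.0481] 
[[-0.0121, 0.0074, -0.0737], [-0.0096, 0.0077, -0.0708], [0.0099, 0.0098, -0.0385], [0.0161, 0.0195, 0.0296], [0.0171, 0.0206, 0.03]]
288 [-0.0038  0.0161  0.0298] 296 [ 0.0102  0.0126 -0.0086] 304 [ 0.01    0.0121 -0.0147] 312 [ 0.0088  0.0118 -0.0186] 320 [ 0.0105  0.0111 -0.0276] 328 [ 0.0102  0.0107 -0.0322] 336 [ 0.0097  0.0104 -0.0361] 344 [ 0.0108  0.0098 -0.0425] 352 [ 0.0113  0.0094 -0.0473] 360 [ 0.0111  0.0092 -0.0509] 368 [ 0.0103  0.009  -0.0534] 376 [ 0.0108  0.0086 -0.0574] 384 [ 0.0151  0.0078 -0.0662] 392 [ 0.0127  0.0079 -0.066 ]
```

>>> drive_tool --newtons 60 --increments '[{"dx":-0.003,"dy":0,"dz":0.03,"wx":0,"wy":0,"wz":0,"claw":0.068},{"dx":0,"dy":0,"dz":0.04,"wx":0,"wy":0,"wz":0,"claw":0.068},{"dx":0,"dy":0,"dz":0.035,"wx":0,"wy":0,"wz":0,"claw":0.068},{"dx":0,"dy":0,"dz":0.02,"wx":0,"wy":0,"wz":0,"claw":0.068},{"dx":0,"dy":0,"dz":0.012,"wx":0,"wy":0,"wz":0,"claw":0.068},{"dx":0,"dy":0,"dz":0.006,"wx":0,"wy":0,"wz":0,"claw":0.068},{"dx":0,"dy":0,"dz":0,"wx":0,"wy":0,"wz":0,"claw":0.068}]'

```text
t: 15.45
eef_pos: [0.4845, -0.2712, 0.2097]
tool_rot: [0.0, -0.238, 0.971, 0.0]
contact_force: [0.8, -0.1, 1.1]
gripper_width: 0.798
grasp_force: 0.0
```

```bash
cat > f.py <<'E'
from h import *
import sys
plan((.4815,-.2744,.207),207.4,1)
g=grab("wrist"); im,d,K,W=g; save(sys.argv[1],im); T=cloud(d,K,np.array(calibration("wrist")["mount"]))
T=np.nan_to_num(T,nan=9)
for s in(-1,1):
    w=where()[0]["gripper_width"]*.0854/2
    m=(np.abs(T[...,0])<.03)&(s*T[...,1]>w-.004)&(s*T[...,1]<w+.025)&(T[...,2]<.03)
    h,e=np.histogram(T[m][:,2],np.arange(-.06,.031,.005)); print(s,dict(zip((e[:-1]*1e3).round().astype(int).tolist(),h.tolist())))
E
python3 f.py w6
```

```text
pos [ 0.4845 -0.2712  0.2097] head -152.51 tilt [ 0.e+00  1.e-04 -1.e+00] q [-0.04  0.33  0.55  1.9  -0.21  0.97  2.65] t 15.45 w 0.7977390294679192 f [ 0.8 -0.1  1.1] grasp 0.0
row [ 0.0041 -0.0015  0.0027] x 1 wz 0.09165004688452427
-1 {-60: 1530, -55: 822, -50: 545, -45: 517, -40: 617, -35: 548, -30: 497, -25: 457, -20: 387, -15: 244, -10: 50, -5: 0, 0: 0, 5: 0, 10: 8, 15: 6136, 20: 0, 25: 0}
1 {-60: 1525, -55: 770, -50: 564, -45: 512, -40: 615, -35: 545, -30: 493, -25: 450, -20: 378, -15: 259, -10: 44, -5: 0, 0: 0, 5: 0, 10: 13, 15: 6208, 20: 0, 25: 0}
```

View pics/w6.png

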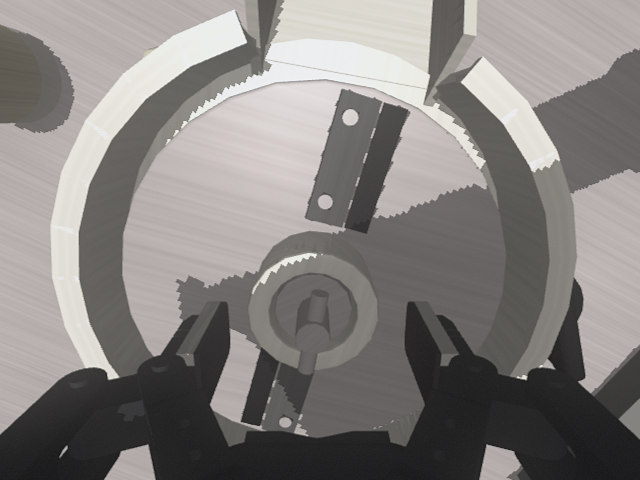

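The wrist view shows both pads beside the hub (tips at about (218,305) and (418,305)), barely overlapping its top. Tips are about 8 mm behind the TCP at this opening. I'll check where the palm is before going lower.

>>> drive_tool --increments '[{"dx":0.004,"dy":-0.0015,"dz":0.006,"wx":0,"wy":0,"wz":0,"claw":0.068},{"dx":0,"dy":0,"dz":0.006,"wx":0,"wy":0,"wz":0,"claw":0.068},{"dx":0,"dy":0,"dz":0,"wx":0,"wy":0,"wz":0,"claw":0.068}]'

```text
t: 15.88
eef_pos: [0.4811, -0.2744, 0.1971]
tool_rot: [-0.0, -0.237, 0.971, 0.0]
contact_force: [0.5, 0.3, 0.2]
gripper_width: 0.794
grasp_force: 0.0
```

```bash
python3 f.py w7
python3 - <<'E'
from h import *
g=grab("wrist"); im,d,K,W=g; T=cloud(d,K,np.array(calibration("wrist")["mount"])); X=cloud(d,K,W)
for u in(260,320,380): print([T[v,u].round(3).tolist() for v in(425,435,445,460,475)])
z=X[...,2]; m=(np.hypot(X[...,0]-.4815,X[...,1]+.2744)<.03)&(abs(z-.22)<.002); P=X[m][:,:2].astype(np.float32); print("hub",m.sum(),cv2.fitEllipse(cv2.convexHull(P)))
E
```

```text
pos [ 0.4811 -0.2744  0.1971] head -152.54 tilt [-9.e-04  4.e-04 -1.e+00] q [-0.03  0.35  0.55  1.91 -0.22  0.94  2.67] t 15.875 w 0.7944382774610707 f [0.5 0.3 0.2] grasp 0.0
row [-0.0004 -0.0002 -0.0099] x 1 wz 0.05698982279398024
-1 {-60: 1540, -55: 794, -50: 546, -45: 525, -40: 623, -35: 539, -30: 495, -25: 438, -20: 390, -15: 252, -10: 50, -5: 0, 0: 5785, 5: 499, 10: 0, 15: 0, 20: 0, 25: 0}
1 {-60: 1527, -55: 754, -50: 565, -45: 513, -40: 609, -35: 557, -30: 497, -25: 438, -20: 393, -15: 237, -10: 53, -5: 0, 0: 5886, 5: 418, 10: 0, 15: 0, 20: 0, 25: 0}
[[-0.061, -0.026, 0.004], [0.009, -0.012, -0.075], [0.01, -0.012, -0.078], [0.01, -0.011, -0.083], [0.011, -0.01, -0.087]]
[[-0.06, 0.002, 0.004], [-0.067, 0.002, 0.005], [0.01, 0.001, -0.079], [0.01, 0.001, -0.082], [0.01, 0.001, -0.086]]
[[-0.061, 0.029, 0.004], [0.009, 0.014, -0.075], [0.01, 0.013, -0.079], [0.01, 0.012, -0.083], [0.009, 0.012, -0.085]]
hub 7730 ((0.4814284145832062, -0.2745438814163208), (0.04943443834781647, 0.0498010478913784), 119.12456512451172)
```

>>> drive_tool --newtons 80 --increments '[{"dx":0,"dy":0,"dz":0.003,"wx":0,"wy":0,"wz":0,"claw":0.068},{"dx":0,"dy":0,"dz":0,"wx":0,"wy":0,"wz":0,"claw":0.03},{"dx":0,"dy":0,"dz":0,"wx":0,"wy":0,"wz":0,"claw":0.03},{"dx":0,"dy":0,"dz":0,"wx":0,"wy":0,"wz":0,"claw":0.03},{"dx":0,"dy":0,"dz":0,"wx":0,"wy":0,"wz":0,"claw":0.03},{"dx":0,"dy":0,"dz":-0.004,"wx":0,"wy":0,"wz":0,"claw":0.03},{"dx":0,"dy":0,"dz":-0.008,"wx":0,"wy":0,"wz":0,"claw":0.03},{"dx":0,"dy":0,"dz":0,"wx":0,"wy":0,"wz":0,"claw":0.03}]'

```text
t: 16.98
eef_pos: [0.4817, -0.2746, 0.207]
tool_rot: [0.0, -0.237, 0.971, -0.0]
contact_force: [0.3, 1.4, -5.5]
gripper_width: 0.589
grasp_force: 83.8
```

Run:
```python
from h import *
plan((.443,.196,.33),207.4,12)
g=grab("wrist"); im,d,K,W=g; X=cloud(d,K,W); z=X[...,2]; r=np.hypot(X[...,0]-.4815,X[...,1]+.2744)
m=(r>.035)&(r<.082)&(z>.18)&(z<.22); print(np.percentile(z[m],[5,25,50,75,95]))
A=np.c_[X[m][:,:2],np.ones(m.sum())]; print(np.linalg.lstsq(A,X[m][:,2],rcond=None)[0])
```

```text
pos [ 0.4817 -0.2746  0.207 ] head -152.53 tilt [ 7.e-04 -2.e-04 -1.e+00] q [-0.04  0.33  0.55  1.9  -0.21  0.96  2.66] t 16.975 w 0.5887612994368935 f [ 0.3  1.4 -5.5] grasp 83.77919644117355
row [-0.0152  0.0363 -0.0103] x 12 wz 0.0061574699017417816
[0.20368674 0.20432034 0.2047671  0.20527333 0.20733881]
[-0.00210464  0.00230475  0.20657448]
```

>>> drive_tool --increments '[{"dx":0,"dy":0,"dz":-0.015,"wx":0,"wy":0,"wz":0,"claw":0.03},{"dx":0,"dy":0,"dz":-0.025,"wx":0,"wy":0,"wz":0,"claw":0.03},{"dx":0,"dy":0,"dz":-0.025,"wx":0,"wy":0,"wz":0,"claw":0.03},{"dx":0,"dy":0,"dz":-0.02,"wx":0,"wy":0,"wz":0,"claw":0.03},{"dx":-0.007,"dy":0.018,"dz":-0.01,"wx":0,"wy":0,"wz":0,"claw":0.03},{"dx":-0.012,"dy":0.03,"dz":0,"wx":0,"wy":0,"wz":0,"claw":0.03},{"dx":-0.015,"dy":0.036,"dz":0,"wx":0,"wy":0,"wz":0,"claw":0.03},{"dx":-0.015,"dy":0.036,"dz":0,"wx":0,"wy":0,"wz":0,"claw":0.03},{"dx":-0.015,"dy":0.036,"dz":0,"wx":0,"wy":0,"wz":0,"claw":0.03},{"dx":-0.015,"dy":0.036,"dz":0,"wx":0,"wy":0,"wz":0,"claw":0.03},{"dx":-0.015,"dy":0.036,"dz":0,"wx":0,"wy":0,"wz":0,"claw":0.03},{"dx":-0.015,"dy":0.036,"dz":0,"wx":0,"wy":0,"wz":0,"claw":0.03},{"dx":-0.015,"dy":0.036,"dz":0,"wx":0,"wy":0,"wz":0,"claw":0.03},{"dx":-0.015,"dy":0.036,"dz":0.01,"wx":0,"wy":0,"wz":0,"claw":0.03},{"dx":-0.015,"dy":0.036,"dz":0.02,"wx":0,"wy":0,"wz":0,"claw":0.03},{"dx":-0.012,"dy":0.03,"dz":0.03,"wx":0,"wy":0,"wz":0,"claw":0.03},{"dx":-0.008,"dy":0.018,"dz":0.03,"wx":0,"wy":0,"wz":0,"claw":0.03},{"dx":-0.004,"dy":0.008,"dz":0.03,"wx":0,"wy":0,"wz":0,"claw":0.03},{"dx":0,"dy":0,"dz":0.02,"wx":0,"wy":0,"wz":0,"claw":0.03},{"dx":0,"dy":0,"dz":0,"wx":0,"wy":0,"wz":0,"claw":0.03}]'

```text
t: 19.52
eef_pos: [0.4413, 0.1868, 0.161]
tool_rot: [-0.001, -0.237, 0.971, -0.001]
contact_force: [-0.4, -0.3, -4.8]
gripper_width: 0.589
grasp_force: 84.7
```

Run:
```python
from h import *
plan((.443,.196,.0103),207.4,1)
g=grab("wrist"); im,d,K,W=g; save("w8",im); T=cloud(d,K,np.array(calibration("wrist")["mount"]))
m=(np.hypot(T[...,0],T[...,1])>.04)&(np.hypot(T[...,0],T[...,1])<.08)&(T[...,2]>-.02)&(T[...,2]<.03); print(m.sum(),np.percentile(T[m][:,2],[5,50,95]))
g=grab("top"); im,d,K,W=g; save("top3",im)
```

```text
pos [0.4413 0.1868 0.161 ] head -152.53 tilt [-0.0021 -0.0018 -1.    ] q [-0.68  0.25  0.17  2.09 -0.06  0.81  1.58] t 19.525 w 0.5888127293345358 f [-0.4 -0.3 -4.8] grasp 84.70007345080376
row [-0.0062  0.0075  0.1507] x 1 wz 0.06551619810136344
65277 [-0.00041051  0.00216338  0.00323531]
```

View pics/w8.png

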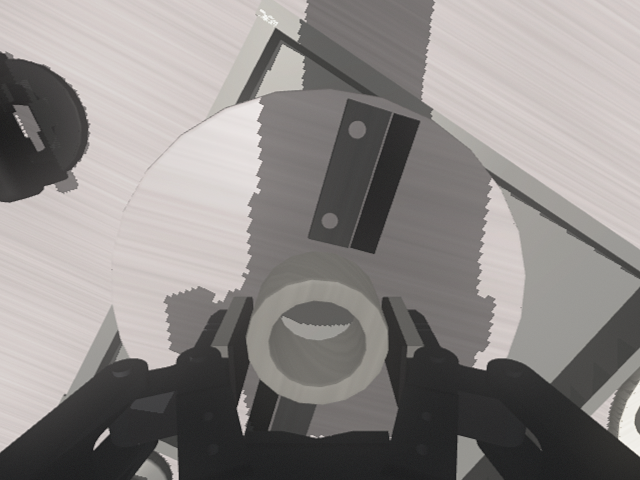

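The wrist view shows the disc held level by its hub (318,340), over the tray's near-right corner. A quick check of the tray walls, then I'll lower it.

Run:
```python
from h import *
c=np.array([.508,.267]); a=np.radians(-4); B=np.array([[np.cos(a),-np.sin(a)],[np.sin(a),np.cos(a)]])
for n in("wrist","top"):
    im,d,K,W=grab(n); X=cloud(d,K,W); z=X[...,2]
    m=abs(z-.0405)<.0025; Q=(X[m][:,:2]-c)@B
    for i,s in((0,-1),(0,1),(1,-1),(1,1)):
        L=(.1625,.177)[i]; k=(abs(Q[:,i]-s*L)<.015)&(abs(Q[:,1-i])<.16)
        if k.sum()>20:
            f=np.polyfit(Q[k,1-i],Q[k,i],1); print(n,"xy"[i],s,k.sum(),"wall mid offset mm",np.round((np.median(Q[k,i])-s*(L-.002))*1e3,1),"slope deg",np.degrees(f[0]).round(1))
```

```text
wrist x -1 7213 wall mid offset mm -1.7 slope deg 0.2
wrist x 1 253 wall mid offset mm 5.9 slope deg 2.6
wrist y -1 3765 wall mid offset mm -3.8 slope deg -0.3
wrist y 1 1427 wall mid offset mm 1.0 slope deg 0.1
top x -1 88 wall mid offset mm -3.6 slope deg 0.1
top x 1 182 wall mid offset mm 4.3 slope deg -0.2
top y -1 190 wall mid offset mm -3.8 slope deg -0.0
top y 1 198 wall mid offset mm 3.3 slope deg 0.1
```

>>> drive_tool --increments '[{"dx":-0.006,"dy":0.0075,"dz":0.02,"wx":0,"wy":0,"wz":0,"claw":0.03},{"dx":0,"dy":0,"dz":0.035,"wx":0,"wy":0,"wz":0,"claw":0.03},{"dx":0,"dy":0,"dz":0.035,"wx":0,"wy":0,"wz":0,"claw":0.03},{"dx":0,"dy":0,"dz":0.025,"wx":0,"wy":0,"wz":0,"claw":0.03},{"dx":0,"dy":0,"dz":0.015,"wx":0,"wy":0,"wz":0,"claw":0.03},{"dx":0,"dy":0,"dz":0.01,"wx":0,"wy":0,"wz":0,"claw":0.03},{"dx":0,"dy":0,"dz":0.004,"wx":0,"wy":0,"wz":0,"claw":0.03},{"dx":0,"dy":0,"dz":0,"wx":0,"wy":0,"wz":0,"claw":0.03}]'

```text
t: 20.72
eef_pos: [0.4442, 0.1969, 0.018]
tool_rot: [0.0, -0.237, 0.971, 0.0]
contact_force: [0.8, -0.0, -4.4]
gripper_width: 0.588
grasp_force: 84.7
```

Run:
```python
from h import *
plan((.443,.196,.0103),207.4,1)
```

```text
pos [0.4442 0.1969 0.018 ] head -152.54 tilt [ 6.e-04  4.e-04 -1.e+00] q [-0.64  0.5   0.12  2.16 -0.13  0.48  1.62] t 20.725 w 0.5875157732300735 f [ 0.8 -0.  -4.4] grasp 84.71456117928028
row [ 0.0015 -0.0003  0.0077] x 1 wz 0.0647292444912182
```

>>> drive_tool --increments '[{"dx":0,"dy":0,"dz":0.004,"wx":0,"wy":0,"wz":0,"claw":0.03},{"dx":0,"dy":0,"dz":0.002,"wx":0,"wy":0,"wz":0,"claw":0.03},{"dx":0,"dy":0,"dz":0,"wx":0,"wy":0,"wz":0,"claw":0.03},{"dx":0,"dy":0,"dz":0.001,"wx":0,"wy":0,"wz":0,"claw":0.03},{"dx":0,"dy":0,"dz":0,"wx":0,"wy":0,"wz":0,"claw":0.03}]'

```text
t: 21.35
eef_pos: [0.4439, 0.1968, 0.0111]
tool_rot: [0.0, -0.237, 0.971, 0.0]
contact_force: [-2.6, -1.2, 3.9]
gripper_width: 0.581
grasp_force: 85.7
```

>>> drive_tool --increments '[{"dx":0,"dy":0,"dz":0,"wx":0,"wy":0,"wz":0,"claw":0.065},{"dx":0,"dy":0,"dz":0,"wx":0,"wy":0,"wz":0,"claw":0.065},{"dx":0,"dy":0,"dz":0,"wx":0,"wy":0,"wz":0,"claw":0.065},{"dx":0,"dy":0,"dz":-0.015,"wx":0,"wy":0,"wz":0,"claw":0.068},{"dx":0,"dy":0,"dz":-0.05,"wx":0,"wy":0,"wz":0,"claw":0.068},{"dx":0,"dy":0,"dz":-0.06,"wx":0,"wy":0,"wz":0,"claw":0.068},{"dx":0,"dy":0,"dz":-0.06,"wx":0,"wy":0,"wz":0,"claw":0.068},{"dx":0,"dy":0,"dz":-0.06,"wx":0,"wy":0,"wz":0,"claw":0.068},{"dx":0,"dy":0,"dz":-0.06,"wx":0,"wy":0,"wz":0,"claw":0.068}]'

```text
t: 22.48
eef_pos: [0.4433, 0.1962, 0.3188]
tool_rot: [0.001, -0.237, 0.971, 0.0]
contact_force: [0.8, 1.1, -0.5]
gripper_width: 0.798
grasp_force: 0.0
```

Run:
```python
from h import *
plan((.4815,-.2744,.31),207.4,11)
c=np.array([.508,.267]); a=np.radians(-4); B=np.array([[np.cos(a),-np.sin(a)],[np.sin(a),np.cos(a)]])
g=grab("wrist"); im,d,K,W=g; X=cloud(d,K,W); z=X[...,2]; r=np.hypot(X[...,0]-.444,X[...,1]-.197)
m=(r<.03)&(abs(z-.036)<.003); e=cv2.fitEllipse(cv2.convexHull(X[m][:,:2].astype(np.float32))); print(e,(np.array(e[0])-c)@B)
m=(r>.035)&(r<.08)&(z<.02); A=np.c_[X[m][:,:2]-[.444,.197],np.ones(m.sum())]; print(np.linalg.lstsq(A,X[m][:,2],rcond=None)[0])
```

```text
pos [0.4433 0.1962 0.3188] head -152.55 tilt [ 1.1e-03  9.0e-04 -1.0e+00] q [-0.73  0.07  0.2   1.89 -0.02  1.17  1.52] t 22.475 w 0.7976481561212566 f [ 0.8  1.1 -0.5] grasp 0.0
row [ 0.0166 -0.0396  0.0008] x 11 wz 0.004857886775684247
((0.4441213309764862, 0.1970369517803192), (0.049156419932842255, 0.04937180504202843), 83.61843872070312) [-0.05884269 -0.07424857]
[-0.00019496  0.00083205  0.0091317 ]
```

>>> drive_tool --increments '[{"dx":0.01,"dy":-0.02,"dz":0,"wx":0,"wy":0,"wz":0,"claw":0.068},{"dx":0.017,"dy":-0.04,"dz":0,"wx":0,"wy":0,"wz":0,"claw":0.068},{"dx":0.017,"dy":-0.04,"dz":0,"wx":0,"wy":0,"wz":0,"claw":0.068},{"dx":0.017,"dy":-0.04,"dz":0,"wx":0,"wy":0,"wz":0,"claw":0.068},{"dx":0.017,"dy":-0.04,"dz":0,"wx":0,"wy":0,"wz":0,"claw":0.068},{"dx":0.017,"dy":-0.04,"dz":0,"wx":0,"wy":0,"wz":0,"claw":0.068},{"dx":0.017,"dy":-0.04,"dz":0,"wx":0,"wy":0,"wz":0,"claw":0.068},{"dx":0.017,"dy":-0.04,"dz":0,"wx":0,"wy":0,"wz":0,"claw":0.068},{"dx":0.017,"dy":-0.04,"dz":0,"wx":0,"wy":0,"wz":0,"claw":0.068},{"dx":0.017,"dy":-0.04,"dz":0,"wx":0,"wy":0,"wz":0,"claw":0.068},{"dx":0.015,"dy":-0.036,"dz":0,"wx":0,"wy":0,"wz":0,"claw":0.068},{"dx":0.006,"dy":-0.02,"dz":0,"wx":0,"wy":0,"wz":0,"claw":0.068},{"dx":0,"dy":0,"dz":0,"wx":0,"wy":0,"wz":0,"claw":0.068}]'

```text
t: 24.15
eef_pos: [0.4809, -0.2766, 0.316]
tool_rot: [-0.0, -0.236, 0.972, -0.0]
contact_force: [-0.5, 0.9, 0.6]
gripper_width: 0.795
grasp_force: 0.0
```

Run:
```python
from h import *
plan((.4815,-.2744,.17),207.4,1)
g=grab("wrist"); im,d,K,W=g; X=cloud(d,K,W); z=X[...,2]; save("w9",im); r=np.hypot(X[...,0]-.4815,X[...,1]+.2744)
m=(r<.03)&(abs(z-.188)<.003); print(m.sum(),cv2.fitEllipse(cv2.convexHull(X[m][:,:2].astype(np.float32))),np.median(z[m]))
m=(r>.03)&(r<.055)&(z>.14)&(z<.18); print("plate",m.sum(),np.median(z[m]))
m=(r>.058)&(r<.085)&(z>.165)&(z<.18)
an=np.degrees(np.arctan2(X[m][:,1]+.2744,X[m][:,0]-.4815)); print("ribs",np.histogram(an,np.arange(-180,181,20))[0])
```

```text
pos [ 0.4809 -0.2766  0.316 ] head -152.72 tilt [ 1.e-04 -5.e-04 -1.e+00] q [-0.13  0.23  0.65  1.77 -0.15  1.19  2.61] t 24.15 w 0.7946303947374143 f [-0.5  0.9  0.6] grasp 0.0
row [-0.0015  0.0018  0.146 ] x 1 wz -0.11651298556648726
1606 ((0.48146966099739075, -0.2744545042514801), (0.049179807305336, 0.0494854599237442), 0.9823803901672363) 0.1886958339059373
plate 10243 0.16188435750743763
ribs [352   0   0   0 364   0   0   0   0 284   0   0   0 331   0   0   0   0]
```

View pics/w9.png

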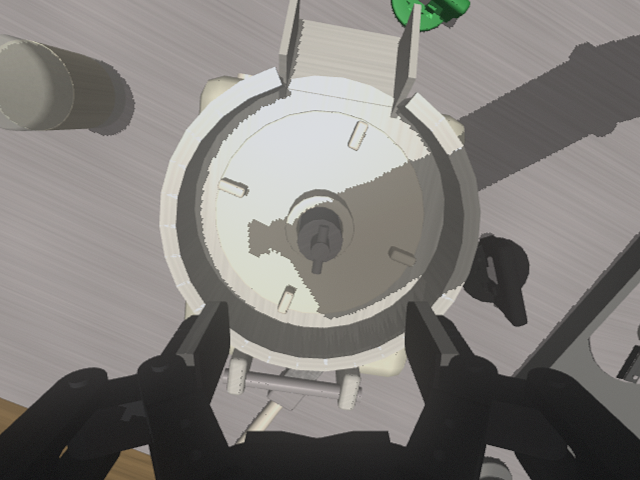

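The wrist view shows the ejector hub at (320,225), with four ribs clear of the finger line. Next I go down on the hub.

>>> drive_tool --increments '[{"dx":-0.0015,"dy":0.002,"dz":0.03,"wx":0,"wy":0,"wz":0,"claw":0.068},{"dx":0,"dy":0,"dz":0.04,"wx":0,"wy":0,"wz":0,"claw":0.068},{"dx":0,"dy":0,"dz":0.035,"wx":0,"wy":0,"wz":0,"claw":0.068},{"dx":0,"dy":0,"dz":0.02,"wx":0,"wy":0,"wz":0,"claw":0.068},{"dx":0,"dy":0,"dz":0,"wx":0,"wy":0,"wz":0,"claw":0.068}]'

```text
t: 24.82
eef_pos: [0.4813, -0.2705, 0.1895]
tool_rot: [-0.001, -0.238, 0.971, 0.001]
contact_force: [-0.1, -0.4, 0.4]
gripper_width: 0.795
grasp_force: 0.0
```

Run:
```python
from h import *
plan((.4815,-.2744,.17),207.4,1)
```

```text
pos [ 0.4813 -0.2705  0.1895] head -152.43 tilt [-0.0028  0.0019 -1.    ] q [-0.08  0.36  0.6   1.92 -0.25  0.93  2.7 ] t 24.825 w 0.794856769400067 f [-0.1 -0.4  0.4] grasp 0.0
row [ 0.0016 -0.0036  0.0195] x 1 wz 0.16975689085120393
```

>>> drive_tool --increments '[{"dx":0.0015,"dy":-0.0035,"dz":0.004,"wx":0,"wy":0,"wz":0,"claw":0.068},{"dx":0,"dy":0,"dz":0.009,"wx":0,"wy":0,"wz":0,"claw":0.068},{"dx":0,"dy":0,"dz":0.005,"wx":0,"wy":0,"wz":0,"claw":0.068},{"dx":0,"dy":0,"dz":0,"wx":0,"wy":0,"wz":0,"claw":0.068}]'

```text
t: 25.32
eef_pos: [0.4821, -0.2761, 0.1722]
tool_rot: [-0.0, -0.237, 0.971, 0.0]
contact_force: [-0.9, 0.4, 0.5]
gripper_width: 0.8
grasp_force: 0.0
```

Run:
```python
from h import *
plan((.4815,-.2744,.17),207.4,1)
```

```text
pos [ 0.4821 -0.2761  0.1722] head -152.53 tilt [-7.e-04  3.e-04 -1.e+00] q [-0.05  0.39  0.59  1.93 -0.27  0.9   2.72] t 25.325 w 0.799763180459648 f [-0.9  0.4  0.5] grasp 0.0
row [-0.0002  0.0018  0.0022] x 1 wz 0.07221609305815946
```

>>> drive_tool --newtons 80 --increments '[{"dx":0,"dy":0.0018,"dz":0.002,"wx":0,"wy":0,"wz":0,"claw":0.068},{"dx":0,"dy":0,"dz":0,"wx":0,"wy":0,"wz":0,"claw":0.03},{"dx":0,"dy":0,"dz":0,"wx":0,"wy":0,"wz":0,"claw":0.03},{"dx":0,"dy":0,"dz":0,"wx":0,"wy":0,"wz":0,"claw":0.03},{"dx":0,"dy":0,"dz":0,"wx":0,"wy":0,"wz":0,"claw":0.03},{"dx":0,"dy":0,"dz":-0.004,"wx":0,"wy":0,"wz":0,"claw":0.03},{"dx":0,"dy":0,"dz":-0.008,"wx":0,"wy":0,"wz":0,"claw":0.03},{"dx":0,"dy":0,"dz":0,"wx":0,"wy":0,"wz":0,"claw":0.03}]'

```text
t: 26.32
eef_pos: [0.4819, -0.275, 0.1832]
tool_rot: [0.0, -0.237, 0.971, -0.0]
contact_force: [0.1, 0.4, -2.5]
gripper_width: 0.582
grasp_force: 83.1
```

```bash
cat > lift.py <<'E'
from h import *
plan((.573,.3376,.33),207.4,16)
g=grab("wrist"); im,d,K,W=g; o,p,R=where(); X=cloud(d,K,W); z=X[...,2]; r=np.hypot(X[...,0]-p[0],X[...,1]-p[1])
m=(r>.032)&(r<.055)&(z-p[2]>-.02)&(z-p[2]<.003); print("plate top - tcp",m.sum(),np.median(z[m])-p[2])
A=np.c_[X[m][:,:2]-p[:2],np.ones(m.sum())]; print(np.linalg.lstsq(A,X[m][:,2],rcond=None)[0])
E
python3 lift.py
```

```text
pos [ 0.4819 -0.275   0.1832] head -152.53 tilt [ 1.1e-03 -4.0e-04 -1.0e+00] q [-0.07  0.38  0.6   1.93 -0.26  0.92  2.71] t 26.325 w 0.5816995224180372 f [ 0.1  0.4 -2.5] grasp 83.08529645204544
row [-0.0227  0.0313 -0.0092] x 16 wz 0.004604448466622557
plate top - tcp 22174 -0.00926859239588515
[0.00093898 0.00214945 0.17362045]
```

>>> drive_tool --increments '[{"dx":0,"dy":0,"dz":-0.012,"wx":0,"wy":0,"wz":0,"claw":0.03},{"dx":0,"dy":0,"dz":-0.025,"wx":0,"wy":0,"wz":0,"claw":0.03},{"dx":0,"dy":0,"dz":-0.025,"wx":0,"wy":0,"wz":0,"claw":0.03},{"dx":0,"dy":0,"dz":-0.025,"wx":0,"wy":0,"wz":0,"claw":0.03},{"dx":0,"dy":0,"dz":-0.025,"wx":0,"wy":0,"wz":0,"claw":0.03},{"dx":-0.01,"dy":0.015,"dz":-0.01,"wx":0,"wy":0,"wz":0,"claw":0.03},{"dx":-0.02,"dy":0.028,"dz":0,"wx":0,"wy":0,"wz":0,"claw":0.03},{"dx":-0.025,"dy":0.034,"dz":0,"wx":0,"wy":0,"wz":0,"claw":0.03},{"dx":-0.025,"dy":0.034,"dz":0,"wx":0,"wy":0,"wz":0,"claw":0.03},{"dx":-0.025,"dy":0.034,"dz":0,"wx":0,"wy":0,"wz":0,"claw":0.03},{"dx":-0.025,"dy":0.034,"dz":0,"wx":0,"wy":0,"wz":0,"claw":0.03},{"dx":-0.025,"dy":0.034,"dz":0,"wx":0,"wy":0,"wz":0,"claw":0.03},{"dx":-0.025,"dy":0.034,"dz":0,"wx":0,"wy":0,"wz":0,"claw":0.03},{"dx":-0.025,"dy":0.034,"dz":0,"wx":0,"wy":0,"wz":0,"claw":0.03},{"dx":-0.025,"dy":0.034,"dz":0,"wx":0,"wy":0,"wz":0,"claw":0.03},{"dx":-0.025,"dy":0.034,"dz":0.01,"wx":0,"wy":0,"wz":0,"claw":0.03},{"dx":-0.025,"dy":0.034,"dz":0.02,"wx":0,"wy":0,"wz":0,"claw":0.03},{"dx":-0.025,"dy":0.034,"dz":0.03,"wx":0,"wy":0,"wz":0,"claw":0.03},{"dx":-0.02,"dy":0.028,"dz":0.03,"wx":0,"wy":0,"wz":0,"claw":0.03},{"dx":-0.012,"dy":0.02,"dz":0.02,"wx":0,"wy":0,"wz":0,"claw":0.03}]'

```text
t: 28.88
eef_pos: [0.5655, 0.2951, 0.1933]
tool_rot: [-0.001, -0.238, 0.971, -0.0]
contact_force: [0.0, 0.1, -2.1]
gripper_width: 0.577
grasp_force: 83.3
```

```bash
sed -i 's/plan(.*/plan((.573,.3376,.0183),207.4,1)/' lift.py; python3 lift.py
```

```text
pos [0.5655 0.2951 0.1933] head -152.44 tilt [-1.1e-03 -7.0e-04 -1.0e+00] q [-0.81  0.47  0.32  1.7  -0.17  1.    1.62] t 28.875 w 0.576867136748364 f [ 0.   0.1 -2.1] grasp 83.27917769551277
row [-0.0266  0.0342  0.175 ] x 1 wz 0.1613722700777771
plate top - tcp 23025 -0.00702162096289935
[-0.00179159  0.00163279  0.18368258]
```

>>> drive_tool --increments '[{"dx":-0.009,"dy":0.011,"dz":0.02,"wx":0,"wy":0,"wz":0,"claw":0.03},{"dx":-0.009,"dy":0.012,"dz":0.03,"wx":0,"wy":0,"wz":0,"claw":0.03},{"dx":-0.008,"dy":0.011,"dz":0.03,"wx":0,"wy":0,"wz":0,"claw":0.03},{"dx":0,"dy":0,"dz":0.03,"wx":0,"wy":0,"wz":0,"claw":0.03},{"dx":0,"dy":0,"dz":0.02,"wx":0,"wy":0,"wz":0,"claw":0.03},{"dx":0,"dy":0,"dz":0.01,"wx":0,"wy":0,"wz":0,"claw":0.03},{"dx":0,"dy":0,"dz":0,"wx":0,"wy":0,"wz":0,"claw":0.03},{"dx":0,"dy":0,"dz":0,"wx":0,"wy":0,"wz":0,"claw":0.03}]'

```text
t: 29.92
eef_pos: [0.5743, 0.3357, 0.0558]
tool_rot: [0.001, -0.237, 0.971, 0.0]
contact_force: [-0.5, -0.8, -2.2]
gripper_width: 0.581
grasp_force: 83.5
```

```bash
python3 lift.py
```

```text
pos [0.5743 0.3357 0.0558] head -152.55 tilt [ 0.0017  0.0011 -1.    ] q [-0.81  0.67  0.26  1.72 -0.23  0.78  1.62] t 29.925 w 0.580509140580627 f [-0.5 -0.8 -2.2] grasp 83.52881133556366
row [0.0004 0.0023 0.0375] x 1 wz 0.04557193305367946
plate top - tcp 23020 -0.009784977158212665
[0.00136384 0.00343939 0.04612972]
```

>>> drive_tool --increments '[{"dx":0,"dy":0.002,"dz":0.015,"wx":0,"wy":0,"wz":0,"claw":0.03},{"dx":0,"dy":0,"dz":0.012,"wx":0,"wy":0,"wz":0,"claw":0.03},{"dx":0,"dy":0,"dz":0.005,"wx":0,"wy":0,"wz":0,"claw":0.03},{"dx":0,"dy":0,"dz":0.003,"wx":0,"wy":0,"wz":0,"claw":0.03},{"dx":0,"dy":0,"dz":0.0015,"wx":0,"wy":0,"wz":0,"claw":0.03},{"dx":0,"dy":0,"dz":0,"wx":0,"wy":0,"wz":0,"claw":0.03}]'

```text
t: 30.72
eef_pos: [0.572, 0.3369, 0.0195]
tool_rot: [-0.001, -0.237, 0.971, 0.0]
contact_force: [-6.4, -2.8, 10.3]
gripper_width: 0.579
grasp_force: 84.8
```

>>> drive_tool --increments '[{"dx":0,"dy":0,"dz":-0.0005,"wx":0,"wy":0,"wz":0,"claw":0.03},{"dx":0,"dy":0,"dz":0,"wx":0,"wy":0,"wz":0,"claw":0.065},{"dx":0,"dy":0,"dz":0,"wx":0,"wy":0,"wz":0,"claw":0.065},{"dx":0,"dy":0,"dz":0,"wx":0,"wy":0,"wz":0,"claw":0.065},{"dx":0,"dy":0,"dz":-0.015,"wx":0,"wy":0,"wz":0,"claw":0.068},{"dx":0,"dy":0,"dz":-0.05,"wx":0,"wy":0,"wz":0,"claw":0.068},{"dx":0,"dy":0,"dz":-0.06,"wx":0,"wy":0,"wz":0,"claw":0.068},{"dx":0,"dy":0,"dz":-0.06,"wx":0,"wy":0,"wz":0,"claw":0.068},{"dx":0,"dy":0,"dz":-0.06,"wx":0,"wy":0,"wz":0,"claw":0.068},{"dx":0,"dy":0,"dz":0,"wx":0,"wy":0,"wz":0,"claw":0.068},{"dx":0,"dy":0,"dz":0,"wx":0,"wy":0,"wz":0,"claw":0.068}]'

```text
t: 32.1
eef_pos: [0.5722, 0.3371, 0.264]
tool_rot: [0.0, -0.237, 0.971, 0.0]
contact_force: [0.4, -0.6, -0.1]
gripper_width: 0.796
grasp_force: 0.0
```

Run:
```python
from h import *
o,p,R=where(); print(p,o["t"])
c=np.array([.508,.267]); a=np.radians(-4); B=np.array([[np.cos(a),-np.sin(a)],[np.sin(a),np.cos(a)]])
g=grab("wrist"); im,d,K,W=g; save("w10",im); X=cloud(d,K,W); z=X[...,2]
for n,x,y,zt in(("ej",.5725,.337,.009),("sl",.444,.197,.008)):
    r=np.hypot(X[...,0]-x,X[...,1]-y)
    m=(r<.03)&(abs(z-.036)<.003)
    if m.sum()>50: e=cv2.fitEllipse(cv2.convexHull(X[m][:,:2].astype(np.float32))); print(n,np.round(e[0],4),np.round(e[1],4),(np.array(e[0])-c)@B)
    m=(r>.032)&(r<.058)&(z<.02)&(z>0); A=np.c_[X[m][:,:2]-[x,y],np.ones(m.sum())]; print(n,m.sum(),np.linalg.lstsq(A,X[m][:,2],rcond=None)[0])
g=grab("scene"); im=g[0]; save("s2",im[100:340,180:500].repeat(2,0).repeat(2,1))
```

```text
[0.57220498 0.33710135 0.26395509] 32.1
ej [0.5728 0.3374] [0.0491 0.0494] [0.05969632 0.07471965]
ej 6942 [0.00018505 0.00127323 0.00985512]
sl [0.4559 0.2037] [0.0218 0.0423] [-0.04756875 -0.06676651]
sl 4662 [0.02172488 0.00966194 0.00831751]
```

View pics/s2.png

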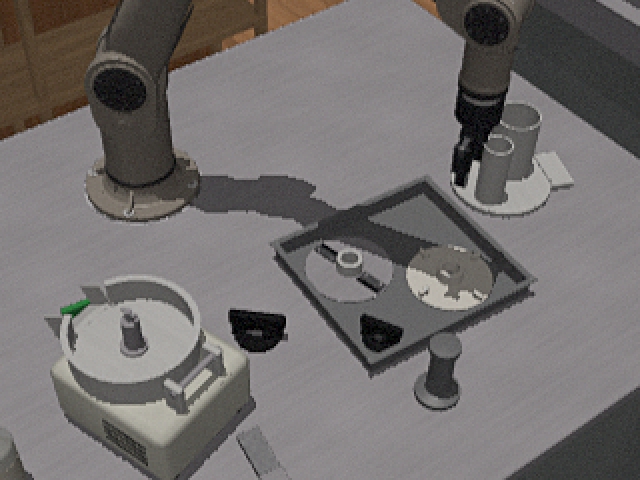

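The scene view shows the disc at (348,262), the plate at (450,278) and the nut at (380,332), lying apart and flat in the tray. The bystanders are untouched and the gripper is clear, so I'm handing in.

```bash
python3 -c "
from station import *
print(hand_in())"
```

```text
the job is handed in; nothing more can be done
None
```

The lock nut, slicing disc and ejector plate came off in order and now lie apart in the tray, the disc and plate flat with hubs up, and the job is handed in at about 32 s; no verdict was returned.

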